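# Clear the gauge plate and wipe its chips into the chip drawer

## Task

Clean up the gauge plate: lift the tilt sensors off it and set each one flat in a bay of the orange tray, and pull the chip drawer under the plate out to its stop. Then wipe all the sharp brass chips off the plate's front edge into the open drawer with the scraper block, never handling the chips with the fingers. Finally hang the scraper by its handle opening on the two-prong hook and push the drawer fully home, leaving the other things on the table alone.

Things in the scene. Friction and masses are not known exactly. Their poses are not given: they have to be found in the camera images.
- chip_box: Low grey box 160 deep x 236 wide x 72 high (mm), fixed; drawer in its front; on top a plywood clip board with a steel gauge plate. Origin: on the table under its middle; x to its back, drawer comes out to -x, y along its width, z up. Plate's face at z 78; clear area x -75 (open front edge) to +60 (dark clip bar, 12 higher), y +-96 between side rims 6 mm higher than the plate.
- plate_front (a point): Middle of the front edge of the gauge plate's upper face (78 mm above the table); axes as the chip box.
- drawer (a joint): Chip drawer travel in m: 0 shut (front panel against the box), 0.085 at its stop, fully out; slides along the chip box's -x. It may start slightly open. Plain friction about 1.5 N, stays where it is left.
- drawer_handle (a point): Centre of the drawer's black bar handle: 12 x 12 mm in section, 120 long along the chip box's y, 52 mm above the table, 36 mm in front of the drawer panel's outer face (30 mm clear gap), on two stalks at y +-55 mm. Can be gripped from above across its 12 mm. Moves with the drawer.
- drawer_floor (a point): Point on the drawer's inner floor, 12 mm above the table, 42 mm behind the panel's inner face; moves with the drawer; axes as the chip box. Inner space: x -42 to +98 mm, y +-106 mm, walls 44 mm high. Fully out, the first 85 mm behind the panel lie open in front of the plate's edge.
- scraper: Scraper block with a D handle, standing on the table, 220 g. Black rubber block 24 (x) x 110 (y) x 34 mm high; on two posts a grey handle bar 16 (x) x 102 (y) x 14 high, underside 70 and top 84 mm above the origin. Opening under the bar: 78 wide (y), z 34 to 70 mm, right through along x. Origin: centre of the block's underside. Same both ways round.
- hook: Fixed steel stand, origin on the table. Two level prongs point to its -x (about towards the robot): 8 mm thick, at y = +-26 mm, upper side 134 mm above the table, from the crossbar at x +36 to tips at x -63 mm, which turn up 8 mm. Nothing on it is higher than 142 mm. Foot plate 100 x 140 x 10 mm, x -20 to +80.
- hook_rest (a point): Where the middle of the underside of the scraper's handle bar should hang: midway between the prongs, level with their upper side (134 mm high), 12 mm to -x of the stand's origin; axes as the stand (-x towards the prong tips). The hanging scraper's origin is 70 mm below this.
- tray: Orange plastic tray insert 244 (x) x 108 (y) x 12 mm high, fixed; origin at the centre of its underside. Floor 4 mm thick, outer walls 4 mm, two dividers 4 mm thick (8 mm above the floor) at x = +-40 make three bays in a row along x, each about 77 x 100 mm, centred at x = -79, 0 and +79.
- sensor0: Tilt sensor: zinc-grey block 50 (x) x 32 (y) x 28 mm high with a round black cap (22 across) on top and a round connector stub 13 across and 12 long on its +x end, 120 g. Origin: centre of the block's underside. Starts on the gauge plate; may be absent (None).
- sensor1: Tilt sensor: zinc-grey block 50 (x) x 32 (y) x 28 mm high with a round black cap (22 across) on top and a round connector stub 13 across and 12 long on its +x end, 120 g. Origin: centre of the block's underside. Starts on the gauge plate; may be absent (None).
- sensor2: Tilt sensor: zinc-grey block 50 (x) x 32 (y) x 28 mm high with a round black cap (22 across) on top and a round connector stub 13 across and 12 long on its +x end, 120 g. Origin: centre of the block's underside. Starts on the gauge plate; may be absent (None).
- chip0: Sharp loose brass chip, 30 (x) x 12 (y) x 10 mm, 18 g, origin at the centre of its underside as it starts; starts on the front part of the gauge plate; may be absent (None).
- chip1: Sharp loose brass chip, 30 (x) x 12 (y) x 10 mm, 18 g, origin at the centre of its underside as it starts; starts on the front part of the gauge plate; may be absent (None).
- chip2: Sharp loose brass chip, 30 (x) x 12 (y) x 10 mm, 18 g, origin at the centre of its underside as it starts; starts on the front part of the gauge plate; may be absent (None).
- chip3: Sharp loose brass chip, 30 (x) x 12 (y) x 10 mm, 18 g, origin at the centre of its underside as it starts; starts on the front part of the gauge plate; may be absent (None).
- chip4: Sharp loose brass chip, 30 (x) x 12 (y) x 10 mm, 18 g, origin at the centre of its underside as it starts; starts on the front part of the gauge plate; may be absent (None).
- housing: Zinc sensor housing, open box 75 x 65 x 45 mm, loose; leave alone.
- disc: White ceramic disc 80 across, 10 high, loose; leave alone.
- ring_gauge: Steel ring gauge 70 across, 18 high, loose; leave alone.
Not all that is in view belongs to the job. What is shaped like the sensor2 but pink is not meant. Leave any purple look-alike of the sensor1 alone.

How it is judged (in metres and radians):
On the way, in this order (a step that is already met when the one before it is completed fails the run):
1. the chip drawer is pulled out to its stop (value of joint drawer above 0.08 m), for 0.2 s.
2. the scraper pushes chips, with the drawer open (value of joint drawer above 0.06 m and (contact force between scraper and chip0 above 0.03 N or contact force between scraper and chip1 above 0.03 N or contact force between scraper and chip2 above 0.03 N or contact force between scraper and chip3 above 0.03 N or contact force between scraper and chip4 above 0.03 N)).
3. all the chips lie in the open drawer (value of joint drawer above 0.06 m and x of chip0 in the frame of drawer_floor between -0.046 and 0.102 m and y of chip0 in the frame of drawer_floor between -0.108 and 0.108 m and z of chip0 in the frame of drawer_floor between -0.006 and 0.045 m and x of chip1 in the frame of drawer_floor between -0.046 and 0.102 m and y of chip1 in the frame of drawer_floor between -0.108 and 0.108 m and z of chip1 in the frame of drawer_floor between -0.006 and 0.045 m and x of chip2 in the frame of drawer_floor between -0.046 and 0.102 m and y of chip2 in the frame of drawer_floor between -0.108 and 0.108 m and z of chip2 in the frame of drawer_floor between -0.006 and 0.045 m and x of chip3 in the frame of drawer_floor between -0.046 and 0.102 m and y of chip3 in the frame of drawer_floor between -0.108 and 0.108 m and z of chip3 in the frame of drawer_floor between -0.006 and 0.045 m and x of chip4 in the frame of drawer_floor between -0.046 and 0.102 m and y of chip4 in the frame of drawer_floor between -0.108 and 0.108 m and z of chip4 in the frame of drawer_floor between -0.006 and 0.045 m), for 0.2 s.
At the end, for the whole second after the job is handed in: The drawer is shut (within 6 mm) with all chips inside, the scraper hangs at rest with its handle bar on both prongs (within 36 mm along them, tilt under 0.15 rad), and every sensor lies at rest flat on the floor of the orange tray (tilt under 0.12 rad) (value of joint drawer below 0.006 m and x of chip0 in the frame of drawer_floor between -0.046 and 0.102 m and y of chip0 in the frame of drawer_floor between -0.108 and 0.108 m and z of chip0 in the frame of drawer_floor between -0.006 and 0.045 m and x of chip1 in the frame of drawer_floor between -0.046 and 0.102 m and y of chip1 in the frame of drawer_floor between -0.108 and 0.108 m and z of chip1 in the frame of drawer_floor between -0.006 and 0.045 m and x of chip2 in the frame of drawer_floor between -0.046 and 0.102 m and y of chip2 in the frame of drawer_floor between -0.108 and 0.108 m and z of chip2 in the frame of drawer_floor between -0.006 and 0.045 m and x of chip3 in the frame of drawer_floor between -0.046 and 0.102 m and y of chip3 in the frame of drawer_floor between -0.108 and 0.108 m and z of chip3 in the frame of drawer_floor between -0.006 and 0.045 m and x of chip4 in the frame of drawer_floor between -0.046 and 0.102 m and y of chip4 in the frame of drawer_floor between -0.108 and 0.108 m and z of chip4 in the frame of drawer_floor between -0.006 and 0.045 m and x of sensor0 in the frame of tray between -0.12 and 0.12 m and y of sensor0 in the frame of tray between -0.052 and 0.052 m and z of sensor0 in the frame of tray between 0 and 0.0085 m and angle between each of sensor0, sensor1, sensor2's own z axis and vertical below 0.12 rad and linear speed of each of sensor0, sensor1, sensor2 below 0.02 m/s and x of sensor1 in the frame of tray between -0.12 and 0.12 m and y of sensor1 in the frame of tray between -0.052 and 0.052 m and z of sensor1 in the frame of tray between 0 and 0.0085 m and x of sensor2 in the frame of tray between -0.12 and 0.12 m and y of sensor2 in the frame of tray between -0.052 and 0.052 m and z of sensor2 in the frame of tray between 0 and 0.0085 m and x of scraper in the frame of hook_rest between -0.036 and 0.036 m and y of scraper in the frame of hook_rest between -0.022 and 0.022 m and z of scraper in the frame of hook_rest between -0.08 and -0.06 m and angle between scraper's own z axis and vertical below 0.15 rad and linear speed of scraper below 0.03 m/s); the robot touches nothing.
It fails at once if a chip pressed or gripped with the fingers (more than 5 N) (contact force between the fingers and chip0 above 5 N or contact force between the fingers and chip1 above 5 N or contact force between the fingers and chip2 above 5 N or contact force between the fingers and chip3 above 5 N or contact force between the fingers and chip4 above 5 N).
It fails at once if the housing is moved more than 30 mm (distance of housing from where it was at the start of the episode above 0.03 m).
It fails at once if the disc is moved more than 30 mm (distance of disc from where it was at the start of the episode above 0.03 m).
It fails at once if the ring gauge is moved more than 30 mm (distance of ring_gauge from where it was at the start of the episode above 0.03 m).
Of sensor0, sensor1, sensor2 only 2 to 3 are there at a start; the rules pass over those that are not, and their reading is None.
Of chip0, chip1, chip2, chip3, chip4 only 3 to 5 are there at a start; the rules pass over those that are not, and their reading is None.
At some moment in a run one of sensor0, sensor1, sensor2 may be knocked a few centimetres aside while the robot is not near it.
It also fails if it takes over 210 s, if anything falls off the work surface, if the arm or the gripper's body presses on something with over 40 N, if the wrist force passes 120 N, or if a joint passes its speed limit or range.

## Robot

A 6-joint arm with a two-finger parallel gripper is mounted at the origin on the work surface. World frame = base frame: x ahead of the robot, y to its left, z up, the work surface at z = 0. Lengths are in mm, angles in rad, forces in N, time in s.
With the tool pointing down it reaches from about 375 to 975 mm from the base axis. Payload 3.8 kg.
Tool frame: the origin (TCP) lies between the finger pads; the fingertips stand 8 mm ahead of it and the grasp point (between the pads) lies 11 mm behind it; z points along the fingers, y is the line along which they close (so a half turn about z gives the same grasp; the last joint's range is limited). The gripper opens to 85 mm and grips with 20 to 120 N. Pads are 22 mm wide; open, the fingers measure 114 mm over their backs; the gripper's body (76 mm by 85 mm) begins 54 mm behind the grasp point. The pads swing forward as they close: fully open they stand 13 mm farther back than shut.
Start: joints at [-1.321, 0.264, 1.604, -0, 1.274, -0.037], TCP at [190.942, -647.425, 239.28] pointing down, gripper open.
Joint ranges: [-2.63, 2.63], [-0.94, 2.18], [0.31, 2.57], [-1.31, 4.45], [0, 2.66], [-2.55, 2.55]. Speed limits (rad/s): [2.57, 2.57, 3.14, 3.14, 3.14, 3.14].

## Interface

Orientations are given as a unit quaternion [x, y, z, w].
In Python, from plant import get_state, grab_frame, finish_job gives the robot as it stands.
- The arm moves only by the tool step_arm, never from a script. Its argument "moves" is a list that holds one entry, the list of rows, each a list of 5 numbers: the shift along the tool's x, y, z scaled (see below), then the turn about the tool's z scaled (see below), then the opening, from -1 (shut) to 1 (fully open). A call has 1 to 12 rows; each row is the pose to reach, as a shift and turn from the pose commanded when the call began, along the tool's axes at that moment; what a row does not reach only later rows make up. The controller multiplies each number of a shift by 0.3 m and each number of a turn by 30 degrees. A row lasts 1/8 s, in which the tool goes at most 62.5 mm and 10.7 degrees, less where a joint would pass 70% of its speed; a pose out of reach is approached as far as the arm can. A call with a number of a shift or a turn outside -1 to 1 is refused whole. A call with a gripper value outside its range is refused whole. The fingers move at their own pace and stop on an object; "grip_force" is the grip in N (left out, the last holds). Time passes only in rows, so rows that repeat a pose let the fingers close. It gives the time, the measured TCP pose, the force, the opening and the grip force at its end, in the units of the state.
- get_state(): the state, without advancing time (a new reading comes with each control period).
- grab_frame(name): name is "scene" or "top" or "wrist"; returns a dict with "image" (480x640x3 uint8, red, green, blue), "depth" (480x640 float32, mm along the optical axis (not along the pixel's ray), 0 where there is no reading), "fx", "fy", "cx", "cy" (pixels), "k1" (the pictures are not rectified: a ray, as slopes to the right and down, at radius r is drawn at 1 + k1 r^2 times it, then the intrinsics apply), "R" (3x3) and "t" (3): a world point X has camera coordinates R X + t; the wrist camera has in their place "mount" (4x4, takes a point from camera to tool coordinates, whose origin is the TCP and whose axes are the flange's). Camera axes: x right, y down, z forward; pixel columns grow to the right and rows downward; lengths in mm; the calibration is good to about 2 mm. A picture is of the moment at which its call begins: read the wrist's pose just before it.
- finish_job(): hands the job in; it is judged then, once.
The state is a dict: "clock": time; "joint_positions": joint angles; "joint_vel": joint speeds; "joint_efforts": joint torques, N m; "ee_pos": TCP position; "tool_rot": TCP orientation; "ft_force": force on the tool from outside, world axes, zero at the start; "torque": the same for the moment, N m; "opening": finger opening in mm; "grip_force": force on a finger pad.
Only numpy, scipy, OpenCV 4.12 (cv2) and the standard library are available. Lean on these libraries where they do the work, as an engineer would, in place of code of your own. Each camera call takes 0.05 s, during which the arm holds its last target. There are 200 camera calls.

## Working session

There is one attempt and no reset: what is moved stays moved. The work goes in short steps, Python scripts to look and compute and a tool call to move; the robot and the scene stay as the last step left them, time stands still between calls to the robot, and variables do not carry over. Pictures are saved under pics/ and viewed, at most 14 in all, crops included, and the job is handed in when it is done.

Besides the shell and the picture viewer there is one more tool, called after "Call:" by a JSON object that holds its "name" and its "arguments". step_arm: Moves the arm, as the interface text tells. Shifts and turns lie within -1 to 1; 1 stands for 0.3 m of shift or 30 degrees of turn. Its arguments: {"type":"object","properties":{"moves":{"type":"array","items":{"type":"array","items":{"type":"array","items":{"type":"number"}}}},"grip_force":{"type":"number"}},"required":["moves"]}

```bash
mkdir -p pics; cat > h.py <<'E'
import numpy as np, cv2
from plant import get_state, grab_frame, finish_job
from scipy.spatial.transform import Rotation as Ro
def cam(name):
    s=get_state(); f=grab_frame(name)
    if 'mount' in f:
        M=np.array(f['mount']); T=np.eye(4); T[:3,:3]=Ro.from_quat(s['tool_rot']).as_matrix(); T[:3,3]=s['ee_pos']
        W=T@M; f['R']=W[:3,:3].T; f['t']=-f['R']@W[:3,3]
    f['R']=np.array(f['R']); f['t']=np.array(f['t'])
    return f
def rays(f,px):
    px=np.atleast_2d(np.array(px,float)); K=np.array([[f['fx'],0,f['cx']],[0,f['fy'],f['cy']],[0,0,1.]])
    u=cv2.undistortPoints(px[:,None],K,np.array([f['k1'],0,0,0.,0]))[:,0]
    return -f['R'].T@f['t'], np.c_[u,np.ones(len(u))]@f['R'], u
def onz(f,px,z):
    o,d,_=rays(f,px); return o+d*((z-o[2])/d[:,2])[:,None]
def bydepth(f,px):
    o,d,_=rays(f,px); p=np.atleast_2d(px).astype(int); return o+d*f['depth'][p[:,1],p[:,0]][:,None]
def proj(f,X):
    c=np.atleast_2d(X)@f['R'].T+f['t']; u=c[:,:2]/c[:,2:]; r=(u**2).sum(1)[:,None]; u=u*(1+f['k1']*r)
    return u*[f['fx'],f['fy']]+[f['cx'],f['cy']]
def save(f,n,crop=None,s=1):
    im=f['image'][:,:,::-1]
    if crop: x0,y0,x1,y1=crop; im=im[y0:y1,x0:x1]
    cv2.imwrite('pics/'+n,cv2.resize(im,None,fx=s,fy=s))
E
python3 - <<'E'
from h import *
import pickle
print(get_state())
for n in('scene','top'):
    f=cam(n); save(f,n+'0.png'); pickle.dump(f,open(n+'0.pkl','wb')); print(n,-f['R'].T@f['t'],f['fx'],f['k1'],f['R'])
E
```

```text
{'clock': 0.0, 'joint_positions': array([-1.32088801e+00,  2.64758288e-01,  1.60539102e+00,  2.94878144e-05,
        1.27368174e+00, -3.69271242e-02]), 'joint_vel': array([ 2.27758064e-05, -2.39388622e-04,  6.28858772e-04, -1.28810605e-03,
        9.99992463e-04, -1.23204254e-03]), 'joint_efforts': array([-1.42369005e-03, -5.15115058e+01, -3.67310643e+01, -2.21245136e-05,
        1.29829219e-02,  2.48039652e-05]), 'ee_pos': array([ 190.78276032, -646.73172289,  237.94934473]), 'tool_rot': array([ 9.89733294e-01,  1.42922196e-01, -1.04945445e-04, -1.11435363e-03]), 'ft_force': array([ 0.49974225,  0.10667144, -0.23773663]), 'torque': array([-0.03940408,  0.02909267, -0.0314703 ]), 'grip_force': 0.0, 'opening': 85.77419458135492}
scene [ 909.73971711 -253.1259313   843.81066065] 448.5636701501363 -0.04740814859912736 [[ 0.51416481  0.85767584  0.00516653]
 [ 0.74445265 -0.44328141 -0.49929134]
 [-0.4259399   0.26056428 -0.86641876]]
top [503.2690118  -25.18103713 987.39999337] 442.667464576894 -0.07344914687373993 [[ 0.00296958 -0.99980616 -0.01946351]
 [-0.99875414 -0.00199579 -0.04986156]
 [ 0.04981305  0.01958733 -0.99856647]]
```

View pics/scene0.png

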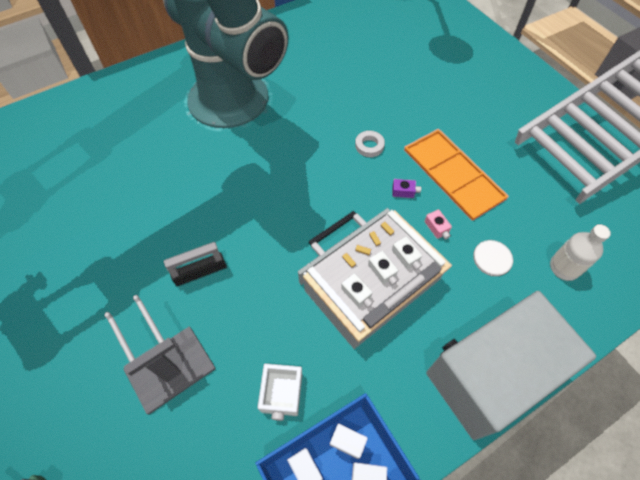

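View pics/top0.png

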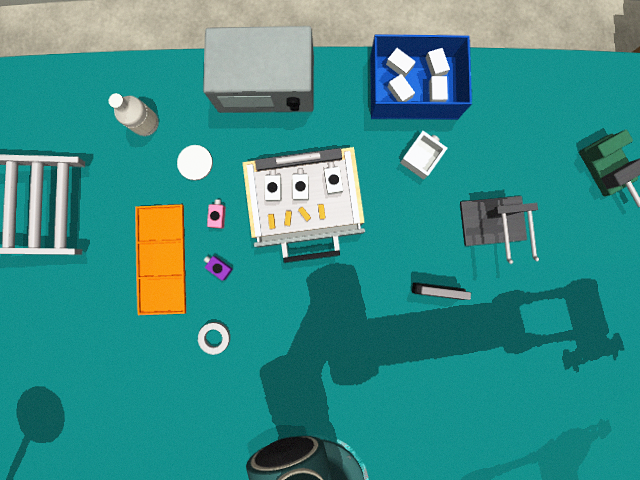

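The scene view and the top view agree. In the top view:
- Three grey sensors with black caps sit on the plate at (273,187), (300,186) and (334,180).
- Four brass chips lie at (271,221), (288,217), (304,214) and (321,212).
- The drawer handle is at (311,255), the tray at (161,260), the scraper at (441,292), and the hook prongs at about (508,240) and (535,235).

Look-alikes are the pink block (215,214) and the purple block (217,267), which I leave alone. The three grey blocks on the plate are the ones I want.

```bash
cat > m1.py <<'E'
from h import *
import pickle
F={n:pickle.load(open(n+'0.pkl','rb')) for n in('scene','top')}
vv,uu=np.mgrid[0:480,0:640]; px=np.c_[uu.ravel(),vv.ravel()]
P={}
for n,f in F.items():
    o,d,_=rays(f,px); P[n]=(o+d*f['depth'].ravel()[:,None]).reshape(480,640,3)
f=F['top'];p=P['top'];hsv=cv2.cvtColor(f['image'],cv2.COLOR_RGB2HSV)
def rect(mask,name,minA=15):
    n,l,st,c=cv2.connectedComponentsWithStats(mask.astype(np.uint8))
    for i in range(1,n):
        if st[i,4]<minA: continue
        q=p[l==i]; r=cv2.minAreaRect(q[:,:2].astype(np.float32)); print(name,c[i].round(),st[i,4],'ctr',np.round(r[0]),'size',np.round(r[1]),'ang',round(r[2],1),'z',np.percentile(q[:,2],[5,50,95]).round(1))
roi=lambda a,b,c,d:(uu>=a)&(uu<c)&(vv>=b)&(vv<d)
h,s,v=[hsv[...,i].astype(int) for i in range(3)]
rect((h>5)&(h<18)&(s>180)&roi(120,190,200,330),'tray',500)
rect((p[...,2]>90)&roi(240,140,370,245)&(p[...,2]<150),'plate-high')
rect((h>12)&(h<30)&(s>110)&roi(258,195,340,235),'chip',8)
rect((v<70)&roi(255,165,350,200),'cap',30)
rect((p[...,2]>60)&roi(400,270,485,310),'scraperbar')
rect((p[...,2]>120)&roi(455,185,545,270),'hook')
rect((p[...,2]>40)&(p[...,2]<64)&roi(270,238,350,270),'handle')
rect((p[...,2]>66)&roi(235,140,375,250),'plate')
rect((p[...,2]>8)&roi(200,195,235,285)&(s>60),'look')
q=p[roi(270,200,340,230)&(s<60)];print('plate z',np.median(q[:,2]),'table z',np.median(p[400:470,100:200,2]))
E
python3 m1.py
```

```text
tray [156. 262.] 1597 ctr [513. 195.] size [246. 438.] ang 2.9 z [ 0.7  5.  13. ]
plate-high [336. 152.] 36 ctr [725. -39.] size [21. 17.] ang 89.9 z [90.1 90.6 92.4]
plate-high [296. 159.] 401 ctr [711.  43.] size [ 21. 112.] ang 8.1 z [ 90.2  97.  101.2]
plate-high [259. 163.] 33 ctr [702. 115.] size [21. 14.] ang 71.3 z [90.1 90.6 92.6]
plate-high [333. 179.] 439 ctr [671. -34.] size [63. 32.] ang 8.8 z [ 96.5 105.5 108.3]
plate-high [300. 186.] 445 ctr [658.  33.] size [63. 32.] ang 1.8 z [ 96.  105.4 108.4]
plate-high [272. 187.] 457 ctr [656.  89.] size [64. 33.] ang 1.5 z [ 96.7 105.3 108.4]
chip [321. 211.] 81 ctr [605. -10.] size [31. 11.] ang 7.3 z [84.1 87.3 90. ]
chip [304. 213.] 83 ctr [599.  24.] size [29. 12.] ang 38.3 z [83.8 87.5 90. ]
chip [288. 218.] 82 ctr [590.  58.] size [11. 30.] ang 84.3 z [84.8 87.8 89.8]
chip [271. 221.] 87 ctr [543.  43.] size [155.  26.] ang 50.3 z [78.8 87.1 89.7]
cap [276. 167.] 49 ctr [695.  82.] size [ 1. 80.] ang 7.4 z [79.6 85.1 90. ]
cap [334. 179.] 76 ctr [589. -35.] size [ 18. 172.] ang 89.6 z [103.9 106.8 109.5]
cap [300. 186.] 72 ctr [581.   9.] size [169.  18.] ang 17.8 z [104.9 106.7 109.9]
cap [272. 187.] 74 ctr [651.  88.] size [19. 17.] ang 3.5 z [104.2 107.1 109.4]
scraperbar [445. 292.] 416 ctr [ 459. -169.] size [300.  24.] ang 77.5 z [79.2 83.5 86.4]
hook [518. 224.] 767 ctr [ 553. -229.] size [116. 410.] ang 1.2 z [128.7 134.7 139.9]
handle [305. 250.] 628 ctr [529.  25.] size [ 50. 143.] ang 7.4 z [53.4 57.6 61. ]
plate [303. 192.] 8739 ctr [612.  25.] size [229. 237.] ang 7.6 z [ 71.8  79.  106.4]
look [216. 216.] 314 ctr [568. 105.] size [286.  56.] ang 74.7 z [16.  27.3 30.6]
look [218. 268.] 288 ctr [483. 110.] size [269.  48.] ang 88.6 z [14.3 27.3 30.6]
plate z 77.52389217480857 table z -0.728968997670961
```

```bash
cat > m2.py <<'E'
from m1 import *
print('=====')
def rect(mask,name,minA=15):
    mask=mask&(f['depth']>0)
    n,l,st,c=cv2.connectedComponentsWithStats(mask.astype(np.uint8))
    for i in range(1,n):
        if st[i,4]<minA: continue
        q=p[l==i]; m=np.median(q,0); q=q[np.abs(q[:,2]-m[2])<12]; r=cv2.minAreaRect(q[:,:2].astype(np.float32)); print(name,c[i].round(),len(q),'ctr',np.round(r[0],1),'size',np.round(r[1],1),'ang',round(r[2],1),'z',np.percentile(q[:,2],[5,50,95]).round(1))
def go():
    rect(cv2.morphologyEx(((h>5)&(h<20)&(s>150)&roi(120,190,200,330)).astype(np.uint8),cv2.MORPH_CLOSE,np.ones((7,7)))>0,'tray',500)
    rect((h>12)&(h<30)&(s>110)&roi(258,195,340,235),'chip',8)
    rect((v<70)&roi(255,165,350,200),'cap',30)
    rect((p[...,2]>76)&(p[...,2]<92)&roi(400,270,485,310),'scraperbar')
    rect((p[...,2]>120)&(p[...,2]<150)&roi(455,185,545,270),'hook')
    rect((p[...,2]>4)&(p[...,2]<16)&roi(455,185,545,270),'foot')
    rect((v<60)&(p[...,2]>44)&roi(270,238,350,270),'handle')
    rect((p[...,2]>66)&(p[...,2]<115)&roi(235,140,375,250),'box')
    rect((p[...,2]>83)&(p[...,2]<89)&roi(235,140,375,250),'rims')
    rect((p[...,2]>72)&(p[...,2]<82)&roi(235,140,375,250),'plate')
go()
# scene view check
f=F['scene'];p=P['scene'];hsv=cv2.cvtColor(f['image'],cv2.COLOR_RGB2HSV);h,s,v=[hsv[...,i].astype(int) for i in range(3)]
print('--scene')
rect((h>5)&(h<20)&(s>150)&roi(390,110,520,230),'tray',500)
rect((p[...,2]>76)&(p[...,2]<92)&roi(150,220,240,300),'scraperbar')
rect((p[...,2]>124)&(p[...,2]<150)&roi(90,280,230,430),'hook')
rect((p[...,2]>95)&(p[...,2]<112)&roi(330,220,430,310),'sensors',40)
rect((v<60)&(p[...,2]>44)&roi(300,200,370,250),'handle')
rect((p[...,2]>70)&(p[...,2]<115)&roi(290,200,460,345),'box')
E
python3 m2.py | sed -n '/=====/,$p'
```

```text
=====
tray [160. 260.] 5237 ctr [504.7 356.2] size [247.4 115.4] ang 2.1 z [ 0.4  3.7 11.9]
chip [321. 211.] 80 ctr [604.2 -10.4] size [30.7 10.9] ang 7.3 z [84.3 87.3 90. ]
chip [304. 213.] 82 ctr [598.7  24.1] size [29.1 11.8] ang 38.8 z [84.  87.5 90. ]
chip [288. 218.] 81 ctr [589.4  58.3] size [11.4 28.9] ang 84.3 z [84.9 87.8 89.8]
chip [271. 221.] 86 ctr [583.6  92.4] size [30.4 11.4] ang 5.6 z [78.8 87.  89.5]
cap [276. 167.] 49 ctr [695.2  81.7] size [ 1.3 79.8] ang 7.4 z [79.6 85.1 90. ]
cap [334. 179.] 74 ctr [666.2 -35.4] size [18.1 17.2] ang 88.9 z [103.9 106.8 109. ]
cap [300. 186.] 71 ctr [652.7  31.9] size [19.1 16.1] ang 1.3 z [104.9 106.7 109.8]
cap [272. 187.] 74 ctr [650.6  88.4] size [19.  16.6] ang 3.5 z [104.2 107.1 109.4]
scraperbar [446. 292.] 397 ctr [ 437.9 -265.1] size [101.4  16.2] ang 82.7 z [80.4 83.5 86.2]
hook [518. 224.] 755 ctr [ 558.1 -397.4] size [114.3  81.8] ang 6.0 z [129.  134.7 139.6]
foot [484. 220.] 1856 ctr [ 592.6 -392.9] size [102.8 141.4] ang 5.2 z [ 6.6  9.8 12.7]
foot [517. 227.] 500 ctr [ 578.2 -444.8] size [65.6 42.6] ang 3.6 z [ 6.
[... 1957 characters left out ...]
k [142. 343.] 1208 ctr [ 558.1 -396. ] size [115.4  80.2] ang 5.4 z [127.5 135.8 140.8]
sensors [408. 252.] 516 ctr [656.7  89.3] size [62.5 32.6] ang 0.8 z [ 97.9 107.1 110.1]
sensors [384. 267.] 540 ctr [658.4  33.1] size [62.9 33. ] ang 3.4 z [ 96.9 107.1 110.1]
sensors [357. 290.] 571 ctr [671.9 -33.4] size [62.6 32.6] ang 9.1 z [ 97.9 107.1 109.9]
sensors [404. 291.] 359 ctr [712.7  38.6] size [14.  91.3] ang 7.1 z [ 96.3 100.1 102.7]
handle [332. 228.] 210 ctr [515.1   9.2] size [ 11.6 113.9] ang 7.9 z [56.3 59.3 61.5]
box [376. 274.] 7534 ctr [646.2  30.2] size [161.7 238.3] ang 7.6 z [73.  80.1 91.4]
box [451. 342.] 51 ctr [831.9  51.7] size [22.9  9.1] ang 88.1 z [ 96.6  99.8 101.4]
```

```bash
cat > plan.py <<'E'
# usage: plan.py x,y,z,yaw ... : rows from the measured pose
import sys; from h import *
s=get_state(); M=Ro.from_quat(s['tool_rot']).as_matrix(); e=np.array(s['ee_pos'])
yw=np.degrees(np.arctan2(M[1,0],M[0,0])); print('now',e.round(1),'yaw',round(yw,1),'open',round(s['opening'],1),'t',round(s['clock'],2))
pe,py=e,yw
for a in sys.argv[1:]:
    x,y,z,w=map(float,a.split(',')); d=M.T@(np.array([x,y,z])-e)/300; t=-((w-yw+180)%360-180)/30
    n=max(np.linalg.norm([x,y,z]-pe)/62.5,abs(w-py)/10.7); pe,py=np.array([x,y,z]),w
    print(a,'->',d.round(3),round(t,3),'rows',round(n,1))
E
python3 plan.py 420,-360,240,45 ; python3 plan.py 512,11,240,97.7
```

```text
now [ 190.8 -646.8  238.1] yaw 16.4 open 85.4 t 0.1
420,-360,240,45 -> [ 1.003 -0.701 -0.005] -0.952 rows 5.9
now [ 190.8 -646.8  238.1] yaw 16.4 open 85.4 t 0.1
512,11,240,97.7 -> [ 1.647 -1.8   -0.003] -2.709 rows 11.7
```

Call:
{"name": "step_arm", "arguments": {"moves": [[[0.5,-0.35,0,-0.5,0],[1.0,-0.7,0,-1.0,0],[1.0,-0.7,0,-1.0,0],[1.0,-0.7,0,-1.0,0],[1.0,-0.7,0,-1.0,0],[1.0,-0.7,0,-1.0,0],[1.0,-0.7,0,-1.0,0]]], "grip_force": 40}}

```text
clock: 0.98
ee_pos: [421.0, -357.9, 238.9]
tool_rot: [0.918, 0.397, 0.0, -0.001]
ft_force: [0.3, -0.4, -0.8]
opening: 42.6
grip_force: 0.0
```

```bash
python3 plan.py 480,-120,220,76.4
```

```text
now [ 421.  -357.9  238.9] yaw 46.7 open 42.6 t 0.97
480,-120,220,76.4 -> [ 0.712 -0.4    0.064] -0.989 rows 3.9
```

Call:
{"name": "step_arm", "arguments": {"moves": [[[0.7,-0.4,0,-1.0,-0.3],[0.7,-0.4,0,-1.0,-0.3],[0.7,-0.4,0,-1.0,-0.3],[0.7,-0.4,0,-1.0,-0.3],[0.7,-0.4,0,-1.0,-0.3],[0.7,-0.4,0,-1.0,-0.3]]]}}

```text
clock: 1.72
ee_pos: [476.8, -127.0, 239.1]
tool_rot: [0.786, 0.619, -0.0, 0.0]
ft_force: [-0.2, -0.1, 0.2]
opening: 29.7
grip_force: 0.0
```

```bash
python3 plan.py 512.5,10.8,239,97.7 512.5,10.8,100,97.7 512.5,10.8,43,97.7
```

```text
now [ 476.8 -127.   239.1] yaw 76.4 open 29.7 t 1.73
512.5,10.8,239,97.7 -> [ 0.475  0.008 -0.   ] -0.709 rows 2.3
512.5,10.8,100,97.7 -> [0.475 0.008 0.463] -0.709 rows 2.2
512.5,10.8,43,97.7 -> [0.475 0.008 0.653] -0.709 rows 0.9
```

Call:
{"name": "step_arm", "arguments": {"moves": [[[0.475,0.01,0,-0.71,-0.34],[0.475,0.01,0,-0.71,-0.34],[0.475,0.01,0,-0.71,-0.34],[0.475,0.01,0.25,-0.71,-0.34],[0.475,0.01,0.46,-0.71,-0.34],[0.475,0.01,0.65,-0.71,-0.34],[0.475,0.01,0.65,-0.71,-0.34],[0.475,0.01,0.65,-0.71,-1],[0.475,0.01,0.65,-0.71,-1],[0.475,0.01,0.65,-0.71,-1]]]}}

```text
clock: 2.98
ee_pos: [513.9, 10.3, 44.9]
tool_rot: [0.658, 0.753, -0.0, 0.001]
ft_force: [3.0, -5.4, -16.5]
opening: 10.7
grip_force: 45.3
```

```bash
python3 plan.py 443,1.4,44,97.7 432,0,44,97.7
```

```text
now [513.9  10.3  44.9] yaw 97.7 open 10.7 t 2.98
443,1.4,44,97.7 -> [ 0.002 -0.238  0.003] 0.001 rows 1.1
432,0,44,97.7 -> [ 0.003 -0.275  0.003] 0.001 rows 0.2
```

Call:
{"name": "step_arm", "arguments": {"moves": [[[0,-0.06,0,0,-1],[0,-0.12,0,0,-1],[0,-0.18,0,0,-1],[0,-0.22,0,0,-1],[0,-0.24,0,0,-1],[0,-0.24,0,0,-1]]]}}

```text
clock: 3.72
ee_pos: [441.2, 0.5, 44.9]
tool_rot: [0.658, 0.753, -0.001, 0.001]
ft_force: [0.4, -7.3, -14.0]
opening: 11.1
grip_force: 45.6
```

Call:
{"name": "step_arm", "arguments": {"moves": [[[0,-0.015,0,0,-1],[0,-0.03,0,0,-1],[0,-0.04,0,0,-1],[0,-0.04,0,0,-1]]]}}

```text
clock: 4.22
ee_pos: [439.0, 0.2, 45.1]
tool_rot: [0.658, 0.753, 0.007, 0.008]
ft_force: [30.7, -0.6, -52.4]
opening: 10.9
grip_force: 40.6
```

Call:
{"name": "step_arm", "arguments": {"moves": [[[0,0.035,0,0,-1],[0,0.035,0,0,-0.4],[0,0.035,0,0,-0.34],[0,0.035,0,0,-0.34],[0,0.035,-0.2,0,-0.34],[0,0.035,-0.4,0,-0.3],[0,0.035,-0.6,0,-0.1],[0,0.035,-0.6,0,-0.1]]]}}

```text
clock: 5.22
ee_pos: [444.8, 1.6, 231.4]
tool_rot: [0.658, 0.753, 0.004, 0.005]
ft_force: [-0.3, -0.7, -0.1]
opening: 38.5
grip_force: 0.0
```

```bash
cat > look.py <<'E'
# plate/sensors/drawer from the top camera
from h import *
def cloud(f):
    vv,uu=np.mgrid[0:480,0:640]; o,d,_=rays(f,np.c_[uu.ravel(),vv.ravel()]); return (o+d*f['depth'].ravel()[:,None]).reshape(480,640,3),uu,vv
def blobs(f,p,mask,name,minA=40):
    n,l,st,c=cv2.connectedComponentsWithStats((mask&(f['depth']>0)).astype(np.uint8))
    for i in range(1,n):
        if st[i,4]<minA: continue
        q=p[l==i]; r=cv2.minAreaRect(q[:,:2].astype(np.float32)); (w,h),a=r[1],r[2]
        a=a if w>h else a-90
        print(name,c[i].round(),st[i,4],'ctr',np.round(r[0],1),'size',np.round(sorted(r[1]),1),'long-axis',round(a,1),'z',np.percentile(q[:,2],[5,50,95]).round(1))
E
python3 - <<'E'
from look import *
for n,r in(('top',(240,140,370,245)),('scene',(330,220,430,310))):
    f=cam(n); p,uu,vv=cloud(f); R=(uu>=r[0])&(uu<r[2])&(vv>=r[1])&(vv<r[3])
    blobs(f,p,R&(p[...,2]>95)&(p[...,2]<112),n)
    if n=='top': save(f,'top1.png')
E
python3 plan.py 513,0,225,70
```

```text
top [298. 158.] 273 ctr [711.7  37.8] size [13.9 89.7] long-axis -83.0 z [ 95.5  98.4 101.2]
top [333. 179.] 426 ctr [670.5 -33.9] size [32.1 61.1] long-axis 8.8 z [ 98.5 105.6 108.6]
top [300. 186.] 430 ctr [657.5  32.5] size [32.1 62.6] long-axis 1.2 z [ 98.1 105.4 108.7]
top [272. 187.] 447 ctr [655.5  89. ] size [32.5 62.4] long-axis 1.2 z [ 97.2 105.2 108.3]
scene [408. 252.] 512 ctr [656.7  89.5] size [33.2 61.9] long-axis 1.1 z [ 97.7 107.  110. ]
scene [384. 267.] 543 ctr [658.9  33.1] size [32.9 62.1] long-axis 1.7 z [ 97.5 107.3 110. ]
scene [357. 290.] 572 ctr [672. -34.] size [32.9 62.5] long-axis 7.3 z [ 97.7 107.  109.8]
scene [404. 291.] 363 ctr [712.9  39.3] size [14.2 92. ] long-axis -82.2 z [ 96.4 100.  102.6]
now [441.1   1.7 225.7] yaw 97.7 open 38.4 t 5.33
513,0,225,70 -> [-0.038  0.237  0.003] 0.925 rows 2.6
```

View pics/top1.png

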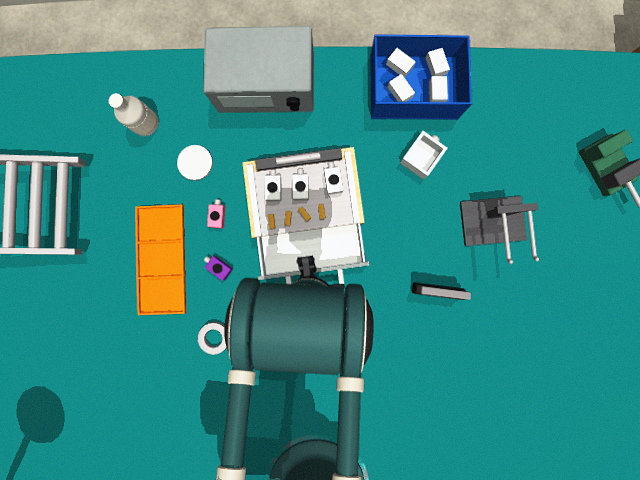

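The drawer is open, with its panel now at row 268. All three sensors and all four chips are still on the plate, at unchanged pixels.

Call:
{"name": "step_arm", "arguments": {"moves": [[[0.1,0.35,0,-0.35,0],[0.2,0.7,0,-0.7,0],[0.2,0.7,0,-1,0],[0.2,0.7,0,-1,0],[0.2,0.7,0,-1,0]]]}}

```text
clock: 5.95
ee_pos: [640.6, 90.2, 220.8]
tool_rot: [0.44, 0.898, -0.001, -0.002]
ft_force: [-1.0, 0.2, -0.4]
opening: 43.0
grip_force: 0.0
```

Call:
{"name": "step_arm", "arguments": {"moves": [[[0,0,0,-0.35,0],[0,0,0,-0.7,0],[0,0,0,-1,0],[0,0,0,-1,0]]]}}

```text
clock: 6.45
ee_pos: [638.7, 88.8, 222.7]
tool_rot: [0.194, 0.981, -0.001, -0.002]
ft_force: [0.5, -0.2, -0.9]
opening: 42.7
grip_force: 0.0
```

```bash
python3 plan.py 651,89,225,181.2 651,89,94,181.2
```

```text
now [638.7  88.8 222.7] yaw 157.6 open 42.7 t 6.45
651,89,225,181.2 -> [-0.038  0.016 -0.008] -0.786 rows 2.2
651,89,94,181.2 -> [-0.039  0.017  0.429] -0.786 rows 2.1
```

Call:
{"name": "step_arm", "arguments": {"moves": [[[-0.04,0.015,0,-0.35,0],[-0.04,0.015,0,-0.7,-0.06],[-0.04,0.015,0,-0.785,-0.06],[-0.04,0.015,0,-0.785,-0.06],[-0.04,0.015,0,-0.785,-0.06]]]}}

```text
clock: 7.08
ee_pos: [652.8, 88.8, 223.9]
tool_rot: [-0.01, 1.0, -0.0, -0.0]
ft_force: [-0.3, 1.1, 0.5]
opening: 39.9
grip_force: 0.0
```

```bash
python3 - <<'E'
from look import *
f=cam('wrist'); save(f,'wrist0.png'); p,uu,vv=cloud(f)
print(-f['R'].T@f['t'])
blobs(f,p,(p[...,2]>95)&(p[...,2]<112),'w',300)
for q in((656.5,89.2,106),(658.2,32.8,106),(671.3,-34,106)): print(proj(f,q).round())
E
python3 plan.py 651,89,94,181.2
```

```text
[578.18929208  87.49829977 358.57081667]
w [321. 234.] 3679 ctr [656.2  89.1] size [32.  62.8] long-axis 1.3 z [ 98.5 106.3 108.2]
w [239. 235.] 3823 ctr [658.1  33.4] size [32.9 62.7] long-axis 2.1 z [ 98.  106.1 108.1]
w [144. 252.] 3820 ctr [671.3 -32.9] size [32.6 62.2] long-axis 7.9 z [ 97.3 105.9 108.1]
w [291. 306.] 667 ctr [707.9  68.1] size [13.8 29.1] long-axis -82.7 z [ 95.8  99.2 100.8]
w [213. 313.] 760 ctr [714.5  15.4] size [13.8 44.5] long-axis -82.1 z [ 95.7  98.8 100.5]
w [ 19. 431.] 316 ctr [ 826.1 -157. ] size [ 6.8 35.7] long-axis 87.1 z [ 95.6  98.9 100.7]
w [463. 459.] 427 ctr [839.4 210.9] size [ 4.  26.3] long-axis 87.4 z [ 96.4 105.  111.3]
[[321. 244.]]
[[237. 245.]]
[[141. 261.]]
now [653.   88.8 224. ] yaw -178.8 open 40.4 t 7.12
651,89,94,181.2 -> [0.006 0.001 0.433] -0.001 rows 33.6
```

View pics/wrist0.png

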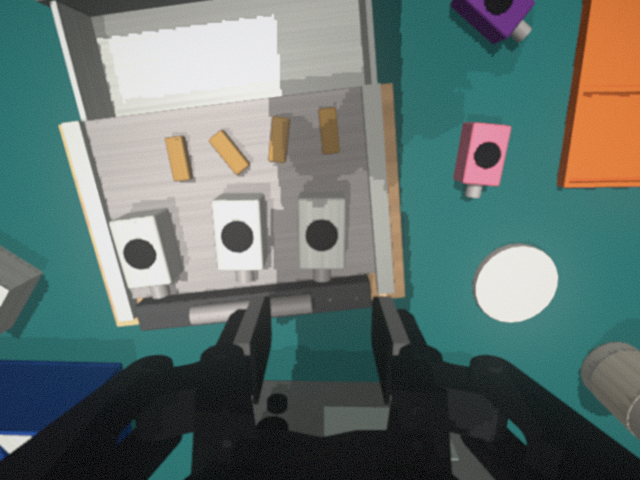

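The wrist view shows the grey sensor at (321,235) between the fingers, with a black cap and its stub pointing to the back. The other grey sensors are at (239,235) and (140,253). Pink (485,155) and purple (495,15) are off to the side, so my choice is confirmed.

Call:
{"name": "step_arm", "arguments": {"moves": [[[0.01,0,0.15,0,-0.06],[0.01,0,0.3,0,-0.06],[0.01,0,0.43,0,-0.06],[0.01,0,0.43,0,-0.06],[0.01,0,0.43,0,-1],[0.01,0,0.43,0,-1],[0.01,0,0.43,0,-1]]]}}

```text
clock: 8.0
ee_pos: [651.6, 89.0, 97.3]
tool_rot: [-0.011, 1.0, 0.0, 0.002]
ft_force: [0.6, 0.1, -0.3]
opening: 30.9
grip_force: 44.1
```

```bash
python3 plan.py 651,89,180,181.2 579,230,180,182.1 577.5,357.7,150,182.1 577.5,357.7,26,182.1 
```

```text
now [651.6  89.   97.3] yaw -178.7 open 30.9 t 8.0
651,89,180,181.2 -> [ 0.001 -0.    -0.276] 0.003 rows 33.6
579,230,180,182.1 -> [ 0.231  0.475 -0.276] -0.027 rows 2.5
577.5,357.7,150,182.1 -> [ 0.227  0.901 -0.176] -0.027 rows 2.1
577.5,357.7,26,182.1 -> [0.228 0.901 0.237] -0.027 rows 2.0
```

Call:
{"name": "step_arm", "arguments": {"moves": [[[0,0,-0.15,0,-1],[0,0,-0.28,0,-1],[0.08,0.2,-0.28,0,-1],[0.16,0.4,-0.28,0,-1],[0.22,0.6,-0.28,0,-1],[0.225,0.8,-0.28,-0.03,-1],[0.225,0.9,-0.28,-0.03,-1],[0.225,0.9,-0.28,-0.03,-1],[0.225,0.9,-0.1,-0.03,-1],[0.225,0.9,0.05,-0.03,-1],[0.225,0.9,0.15,-0.03,-1],[0.225,0.9,0.15,-0.03,-1]]]}}

```text
clock: 9.5
ee_pos: [574.7, 354.7, 47.2]
tool_rot: [-0.019, 1.0, -0.002, -0.003]
ft_force: [-0.1, 0.4, -1.0]
opening: 31.5
grip_force: 44.1
```

```bash
python3 plan.py 578.7,357.7,24.5,182.1 
```

```text
now [574.7 354.7  47.2] yaw -177.9 open 31.5 t 9.5
578.7,357.7,24.5,182.1 -> [-0.014  0.01   0.075] 0.001 rows 33.6
```

Call:
{"name": "step_arm", "arguments": {"moves": [[[0,0,0,0,-1],[0,0,0,0,-1]]]}}

```text
clock: 9.75
ee_pos: [578.8, 358.0, 53.1]
tool_rot: [-0.019, 1.0, 0.001, 0.002]
ft_force: [-0.1, 0.2, -1.1]
opening: 31.1
grip_force: 44.2
```

```bash
python3 plan.py 578.7,357.7,24.5,182.1 
```

```text
now [578.8 358.   53.1] yaw -177.8 open 31.1 t 9.75
578.7,357.7,24.5,182.1 -> [ 0.001 -0.001  0.095] 0.002 rows 33.6
```

Lag settles within two rows. I'll lower, release, rise and go to sensor B.

Call:
{"name": "step_arm", "arguments": {"moves": [[[0,0,0.05,0,-1],[0,0,0.095,0,-1],[0,0,0.095,0,-1],[0,0,0.095,0,-1],[0,0,0.095,0,0.1],[0,0,0.095,0,0.1],[0,0,-0.1,0,0.1],[0,0,-0.3,0,0],[0,0,-0.5,0,-0.06],[0,0,-0.5,0,-0.06]]]}}

```text
clock: 11.0
ee_pos: [581.0, 359.7, 209.1]
tool_rot: [-0.019, 1.0, 0.004, 0.006]
ft_force: [0.6, 0.0, 1.0]
opening: 40.1
grip_force: 0.0
```

```bash
cat > sens.py <<'E'
from look import *
f=cam('top'); p,uu,vv=cloud(f); z=p[...,2]
R=(uu>=240)&(uu<370)&(vv>=165)&(vv<245); blobs(f,p,R&(z>95)&(z<112),'plate')
R=(uu>=130)&(uu<200)&(vv>=195)&(vv<325); blobs(f,p,R&(z>22)&(z<60),'tray')
f=cam('scene'); p,uu,vv=cloud(f); z=p[...,2]
blobs(f,p,(uu>=330)&(uu<425)&(vv>=225)&(vv<310)&(z>95)&(z<112),'plateS')
blobs(f,p,(uu>=400)&(uu<515)&(vv>=110)&(vv<225)&(z>22)&(z<60),'trayS')
E
python3 sens.py; python3 plan.py 652.2,120,170,182 652.2,33,170,181.9 652.2,33,97,181.9
```

```text
plate [333. 179.] 420 ctr [669.  -34.1] size [32.  58.5] long-axis 8.8 z [ 99.  105.7 108.5]
plate [300. 186.] 432 ctr [657.7  32.6] size [32.  62.5] long-axis 1.7 z [ 97.5 105.6 108.5]
tray [156. 226.] 369 ctr [582.2 355. ] size [33.6 62.3] long-axis 2.3 z [24.6 31.1 34.2]
plateS [384. 267.] 541 ctr [658.4  33.3] size [34.  62.3] long-axis 2.0 z [ 97.4 107.1 109.7]
plateS [357. 290.] 571 ctr [672.  -33.6] size [32.7 63.1] long-axis 7.7 z [ 97.5 107.1 109.9]
plateS [404. 291.] 363 ctr [712.8  38.9] size [14.4 90.9] long-axis -82.3 z [ 96.4 100.1 102.7]
trayS [478. 189.] 363 ctr [582.2 357.5] size [35.6 63.3] long-axis 3.9 z [23.7 33.8 37.1]
trayS [408. 186.] 214 ctr [492.6 228.1] size [34.6 44.3] long-axis 53.2 z [23.9 30.1 32.9]
trayS [437. 218.] 218 ctr [597.3 226.3] size [32.9 42.5] long-axis -2.7 z [26.3 30.1 32.9]
now [577.4 357.6 201.8] yaw -177.8 open 40.4 t 11.1
652.2,120,170,182 -> [-0.219 -0.801  0.106] 0.006 rows 33.6
652.2,33,170,181.9 -> [-0.208 -1.091  0.105] 0.009 rows 1.4
652.2,33,97,181.9 -> [-0.207 -1.091  0.349] 0.009 rows 1.2
```

Call:
{"name": "step_arm", "arguments": {"moves": [[[-0.05,-0.2,0.0,0,-0.06],[-0.1,-0.4,0.05,0,-0.06],[-0.15,-0.6,0.05,0,-0.06],[-0.2,-0.8,0.05,0,-0.06],[-0.2,-1.0,0.05,0,-0.06],[-0.2,-1.0,0.05,0,-0.06],[-0.2,-1.0,0.05,0,-0.06]]]}}

```text
clock: 11.98
ee_pos: [647.0, 59.8, 183.0]
tool_rot: [-0.018, 1.0, 0.0, -0.002]
ft_force: [0.6, -1.1, 0.1]
opening: 40.3
grip_force: 0.0
```

```bash
python3 plan.py 652.2,33,130,181.9 652.2,33,96,181.9
```

```text
now [647.   59.8 183. ] yaw -177.9 open 40.3 t 11.97
652.2,33,130,181.9 -> [-0.015 -0.09   0.177] 0.007 rows 33.6
652.2,33,96,181.9 -> [-0.015 -0.09   0.29 ] 0.007 rows 0.5
```

Call:
{"name": "step_arm", "arguments": {"moves": [[[-0.01,-0.08,0,0,-0.06],[-0.01,-0.08,0,0,-0.06],[-0.01,-0.08,0,0,-0.06]]]}}

```text
clock: 12.35
ee_pos: [652.1, 36.6, 185.2]
tool_rot: [-0.019, 1.0, 0.0, -0.0]
ft_force: [-0.6, -0.1, 0.8]
opening: 40.0
grip_force: 0.0
```

```bash
python3 plan.py 652.2,33,130,181.9 652.2,33,96,181.9
```

```text
now [652.1  36.6 185.2] yaw -177.8 open 40.0 t 12.35
652.2,33,130,181.9 -> [ 0.    -0.012  0.184] 0.01 rows 33.6
652.2,33,96,181.9 -> [ 0.    -0.012  0.297] 0.01 rows 0.5
```

Call:
{"name": "step_arm", "arguments": {"moves": [[[0,-0.01,0.1,0,-0.06],[0,-0.01,0.2,0,-0.06],[0,-0.01,0.295,0,-0.06],[0,-0.01,0.295,0,-0.06],[0,-0.01,0.295,0,-1],[0,-0.01,0.295,0,-1],[0,-0.01,0.295,0,-1]]]}}

```text
clock: 13.22
ee_pos: [653.1, 33.1, 98.1]
tool_rot: [-0.019, 1.0, 0.0, 0.001]
ft_force: [0.3, -0.7, -1.2]
opening: 30.6
grip_force: 43.8
```

```bash
python3 plan.py 652,33,180,182.1 498.6,355,160,182.1
```

```text
now [653.1  33.1  98.1] yaw -177.8 open 30.6 t 13.22
652,33,180,182.1 -> [ 0.003 -0.    -0.273] 0.003 rows 33.6
498.6,355,160,182.1 -> [ 0.473  1.092 -0.207] 0.003 rows 5.7
```

Call:
{"name": "step_arm", "arguments": {"moves": [[[0,0,-0.15,0,-1],[0,0,-0.28,0,-1],[0.1,0.2,-0.28,0,-1],[0.2,0.4,-0.28,0,-1],[0.3,0.6,-0.28,0,-1],[0.4,0.8,-0.28,0,-1],[0.47,1.0,-0.28,0,-1],[0.47,1.0,-0.28,0,-1],[0.47,1.0,-0.28,0,-1],[0.47,1.0,-0.28,0,-1]]]}}

```text
clock: 14.48
ee_pos: [500.6, 326.3, 180.9]
tool_rot: [-0.019, 1.0, -0.0, 0.0]
ft_force: [0.4, -0.7, -1.1]
opening: 30.8
grip_force: 43.9
```

```bash
python3 plan.py 499.6,355,60,182.1  499.6,355,25.3,182.1
```

```text
now [500.6 326.3 180.9] yaw -177.9 open 30.8 t 14.47
499.6,355,60,182.1 -> [-0.     0.096  0.403] 0.001 rows 33.6
499.6,355,25.3,182.1 -> [0.    0.096 0.519] 0.001 rows 0.6
```

Call:
{"name": "step_arm", "arguments": {"moves": [[[0,0.095,0.1,0,-1],[0,0.095,0.25,0,-1],[0,0.095,0.4,0,-1],[0,0.095,0.48,0,-1],[0,0.095,0.517,0,-1],[0,0.095,0.517,0,-1],[0,0.095,0.517,0,-1],[0,0.095,0.517,0,0.1],[0,0.095,0.517,0,0.1],[0,0.095,0.4,0,0.1],[0,0.095,0.2,0,0],[0,0.095,-0.05,0,0]]]}}

```text
clock: 15.98
ee_pos: [498.3, 355.7, 184.7]
tool_rot: [-0.019, 1.0, -0.0, -0.0]
ft_force: [0.8, -0.1, 0.4]
opening: 42.9
grip_force: 0.0
```

Call:
{"name": "step_arm", "arguments": {"moves": [[[0,0,0,0,0],[-0.1,-0.2,0,0.1,0],[-0.2,-0.4,0,-0.1,0],[-0.3,-0.6,0,-0.2,-0.06],[-0.4,-0.8,0,-0.2,-0.06],[-0.5,-1.0,0,-0.2,-0.06],[-0.5,-1.0,0,-0.2,-0.06],[-0.5,-1.0,0,-0.2,-0.06]]]}}

```text
clock: 16.98
ee_pos: [660.2, 60.5, 182.4]
tool_rot: [-0.07, 0.998, 0.0, -0.001]
ft_force: [-0.7, -0.2, -0.7]
opening: 40.5
grip_force: 0.0
```

```bash
python3 sens.py; python3 plan.py 665.5,-34.5,180,188
```

```text
plate [333. 179.] 417 ctr [668.6 -34.3] size [32.2 57.8] long-axis 8.5 z [ 99.8 105.7 108.5]
tray [156. 226.] 373 ctr [582.2 355.1] size [33.  62.6] long-axis 1.1 z [23.7 31.  34.6]
tray [155. 260.] 370 ctr [506.7 355.1] size [34.7 57.5] long-axis 0.5 z [24.6 31.2 34.2]
plateS [357. 290.] 569 ctr [672.  -33.7] size [32.3 63.2] long-axis 8.1 z [ 97.9 107.2 109.9]
plateS [404. 291.] 361 ctr [712.8  38.7] size [14.  90.6] long-axis -82.2 z [ 96.1 100.  102.4]
trayS [463. 170.] 124 ctr [519.9 363.5] size [25.9 38.6] long-axis -45.3 z [23.2 32.7 37.4]
trayS [478. 189.] 366 ctr [582.7 357.2] size [35.3 62.8] long-axis 2.2 z [23.6 33.7 37.2]
trayS [439. 220.] 147 ctr [599.9 226.6] size [30.5 34.6] long-axis 78.8 z [27.2 30.6 33.1]
now [659.4  62.8 182.6] yaw -171.8 open 40.1 t 17.07
665.5,-34.5,180,188 -> [ 0.026 -0.324  0.008] 0.007 rows 33.6
```

Call:
{"name": "step_arm", "arguments": {"moves": [[[0.02,-0.2,0,0,-0.06],[0.026,-0.323,0,0,-0.06],[0.026,-0.323,0,0,-0.06],[0.026,-0.323,0.1,0,-0.06],[0.026,-0.323,0.2,0,-0.06],[0.026,-0.323,0.285,0,-0.06],[0.026,-0.323,0.285,0,-0.06],[0.026,-0.323,0.285,0,-0.06],[0.026,-0.323,0.285,0,-1],[0.026,-0.323,0.285,0,-1],[0.026,-0.323,0.285,0,-1]]]}}

```text
clock: 18.45
ee_pos: [667.6, -34.9, 99.8]
tool_rot: [-0.071, 0.997, 0.0, 0.002]
ft_force: [-0.6, 2.0, 6.5]
opening: 30.9
grip_force: 41.3
```

```bash
python3 plan.py 660,250,185,182.1
```

```text
now [667.6 -34.9  99.8] yaw -171.8 open 30.9 t 18.45
660,250,185,182.1 -> [-0.111  0.944 -0.283] 0.202 rows 33.1
```

Call:
{"name": "step_arm", "arguments": {"moves": [[[0,0,-0.15,0,-1],[0,0,-0.28,0,-1],[0.1,0.2,-0.28,0.2,-1],[0.2,0.4,-0.28,0.2,-1],[0.3,0.6,-0.28,0.2,-1],[0.4,0.8,-0.28,0.2,-1],[0.5,1.0,-0.28,0.2,-1],[0.5,1.0,-0.28,0.2,-1],[0.5,1.0,-0.28,0.2,-1]]]}}

```text
clock: 19.58
ee_pos: [473.8, 241.2, 181.5]
tool_rot: [-0.021, 1.0, -0.0, -0.0]
ft_force: [-0.3, -0.0, -1.4]
opening: 30.7
grip_force: 40.4
```

```bash
python3 plan.py 421.6,352.1,185,182.1 421.6,352.1,27,182.1
```

```text
now [473.8 241.2 181.5] yaw -177.6 open 30.7 t 19.57
421.6,352.1,185,182.1 -> [ 0.159  0.376 -0.012] 0.008 rows 33.6
421.6,352.1,27,182.1 -> [0.158 0.377 0.515] 0.008 rows 2.5
```

Call:
{"name": "step_arm", "arguments": {"moves": [[[0.08,0.2,0,0,-1],[0.155,0.375,0,0,-1],[0.155,0.375,0,0,-1],[0.155,0.375,0.2,0,-1],[0.155,0.375,0.4,0,-1],[0.155,0.375,0.51,0,-1],[0.155,0.375,0.512,0,-1],[0.155,0.375,0.512,0,-1],[0.155,0.375,0.512,0,0.1],[0.155,0.375,0.512,0,0.1],[0.155,0.375,0.4,0,0.1],[0.155,0.375,0.1,0,0]]]}}

```text
clock: 21.08
ee_pos: [422.3, 349.5, 122.9]
tool_rot: [-0.019, 1.0, -0.002, -0.002]
ft_force: [-0.1, 0.9, 0.2]
opening: 42.2
grip_force: 0.0
```

```bash
python3 plan.py 440,250,200,152
```

```text
now [422.3 349.5 122.9] yaw -177.8 open 42.2 t 21.07
440,250,200,152 -> [-0.045 -0.335 -0.256] 1.006 rows 30.8
```

Call:
{"name": "step_arm", "arguments": {"moves": [[[0,0,-0.2,0,0],[-0.05,-0.1,-0.35,0.3,0],[-0.1,-0.3,-0.35,0.6,0],[-0.1,-0.5,-0.35,1,0],[-0.1,-0.7,-0.35,1,0],[-0.1,-0.8,-0.35,1,0],[-0.1,-0.8,-0.35,1,0]]]}}

```text
clock: 21.95
ee_pos: [463.6, 110.6, 230.0]
tool_rot: [0.242, 0.97, 0.0, 0.001]
ft_force: [0.1, 0.2, 0.1]
opening: 42.6
grip_force: 0.0
```

```bash
python3 sens.py; python3 plan.py 445,-90,230,122
```

```text
tray [156. 226.] 373 ctr [582.1 355.5] size [32.9 62.5] long-axis 1.3 z [23.8 31.  34.7]
tray [155. 256.] 248 ctr [513.9 356.6] size [35.1 42.7] long-axis 5.7 z [23.6 31.4 34.9]
plateS [404. 291.] 362 ctr [712.8  38.4] size [14.1 91. ] long-axis -82.6 z [ 96.1 100.  103.1]
trayS [434. 145.] 289 ctr [428.9 350.6] size [32.9 62.6] long-axis 2.0 z [23.9 33.9 37.2]
trayS [457. 166.] 332 ctr [506.1 356.3] size [33.8 62.5] long-axis 3.7 z [23.7 33.7 36.8]
trayS [478. 189.] 369 ctr [582.4 357.8] size [35.1 63.8] long-axis 4.6 z [23.8 33.6 36.7]
trayS [408. 186.] 213 ctr [493.1 229.1] size [34.2 47. ] long-axis 52.7 z [23.9 29.9 32.8]
trayS [437. 218.] 217 ctr [596.6 226.1] size [33.1 42.5] long-axis -2.6 z [26.3 30.1 33. ]
now [463.6 112.6 229.8] yaw 152.1 open 42.7 t 22.05
445,-90,230,122 -> [-0.261 -0.626 -0.001] 1.004 rows 3.3
```

Call:
{"name": "step_arm", "arguments": {"moves": [[[-0.1,-0.2,0,0.35,0],[-0.2,-0.4,0,0.7,0],[-0.26,-0.63,0,1,0],[-0.26,-0.63,0,1,0],[-0.26,-0.63,0,1,0],[-0.26,-0.63,0,1,0]]]}}

```text
clock: 22.8
ee_pos: [444.7, -89.9, 229.3]
tool_rot: [0.483, 0.876, 0.0, -0.0]
ft_force: [-0.2, 0.3, -1.2]
opening: 42.9
grip_force: 0.0
```

```bash
python3 plan.py 440,-230,230,92
```

```text
now [444.7 -89.9 229.3] yaw 122.3 open 42.9 t 22.8
440,-230,230,92 -> [-0.386 -0.263 -0.003] 1.009 rows 2.8
```

Call:
{"name": "step_arm", "arguments": {"moves": [[[-0.2,-0.13,0,0.35,0],[-0.386,-0.26,0,0.7,0],[-0.386,-0.26,0,1,0],[-0.386,-0.26,0,1,0],[-0.386,-0.26,0,1,0],[-0.386,-0.26,0,1,0]]]}}

```text
clock: 23.55
ee_pos: [440.2, -229.3, 229.2]
tool_rot: [0.692, 0.722, 0.0, -0.0]
ft_force: [0.3, 0.4, -0.1]
opening: 42.8
grip_force: 0.0
```

```bash
python3 - <<'E'
from look import *
for n in('wrist','scene'):
    f=cam(n); p,uu,vv=cloud(f); z=p[...,2]
    blobs(f,p,(z>76)&(z<92)&(p[...,1]<-190)&(p[...,1]>-345)&(p[...,0]<500),n)
    blobs(f,p,(z>124)&(z<150)&(p[...,1]<-330)&(p[...,0]>470)&(p[...,0]<640),n+'hook')
E
python3 plan.py 438,-264.6,230,82.6 438,-264.6,120,82.6 438,-264.6,66,82.6
```

```text
wrist [316. 266.] 2595 ctr [ 436.9 -263.8] size [ 16.1 101. ] long-axis 83.0 z [82.3 83.9 85.1]
wristhook [522. 434.] 121 ctr [ 593.1 -365.7] size [ 5.1 12.7] long-axis -42.4 z [128.4 133.  137.6]
wristhook [458. 437.] 99 ctr [ 546.6 -370. ] size [6.7 9. ] long-axis 3.4 z [131.6 133.4 134.5]
scene [190. 256.] 498 ctr [ 438.4 -264.3] size [ 18.7 101.3] long-axis 82.6 z [77.5 84.5 86.9]
scenehook [142. 343.] 1206 ctr [ 558.7 -397. ] size [ 79.9 114.4] long-axis 6.9 z [127.2 135.9 140.7]
now [ 440.1 -229.7  229.3] yaw 92.3 open 42.8 t 23.65
438,-264.6,230,82.6 -> [-0.116 -0.012 -0.002] 0.324 rows 0.9
438,-264.6,120,82.6 -> [-0.116 -0.012  0.364] 0.324 rows 1.8
438,-264.6,66,82.6 -> [-0.116 -0.012  0.544] 0.324 rows 0.9
```

Call:
{"name": "step_arm", "arguments": {"moves": [[[-0.115,-0.01,0,0.32,0],[-0.115,-0.01,0,0.32,-0.1],[-0.115,-0.01,0,0.32,-0.1],[-0.115,-0.01,0.2,0.32,-0.1],[-0.115,-0.01,0.4,0.32,-0.1],[-0.115,-0.01,0.53,0.32,-0.1],[-0.115,-0.01,0.535,0.32,-0.1],[-0.115,-0.01,0.535,0.32,-0.1],[-0.115,-0.01,0.535,0.32,-1],[-0.115,-0.01,0.535,0.32,-1],[-0.115,-0.01,0.535,0.32,-1]]], "grip_force": 80}}

```text
clock: 25.02
ee_pos: [439.7, -266.4, 71.5]
tool_rot: [0.751, 0.66, 0.0, 0.002]
ft_force: [-1.7, 1.4, 5.9]
opening: 14.4
grip_force: 78.8
```

```bash
python3 plan.py 438,-264.6,230,82.6; python3 - <<'E'
import numpy as np
a=np.radians(7.7);c=np.array([646,29.7]);R=np.array([[np.cos(a),-np.sin(a)],[np.sin(a),np.cos(a)]])
for q in((-5,38),(-93,38),(-5,-38),(-93,-38)): print(q,(c+R@q).round(1))
E
```

```text
now [ 439.7 -266.4   71.5] yaw 82.6 open 14.4 t 25.02
438,-264.6,230,82.6 -> [ 0.004 -0.005 -0.528] -0.0 rows 2.5
(-5, 38) [636.   66.7]
(-93, 38) [548.7  54.9]
(-5, -38) [646.1  -8.6]
(-93, -38) [558.9 -20.4]
```

Call:
{"name": "step_arm", "arguments": {"moves": [[[0,0,-0.1,0,-1],[0,0,-0.3,0,-1],[0,0,-0.5,0,-1],[0,0,-0.5,0,-1],[0,0,-0.5,0,-1]]]}}

```text
clock: 25.65
ee_pos: [438.1, -265.3, 219.1]
tool_rot: [0.751, 0.66, 0.0, 0.0]
ft_force: [-0.3, 0.5, -2.0]
opening: 14.3
grip_force: 78.7
```

```bash
python3 plan.py 540,-40,221,97.7
```

```text
now [ 438.1 -265.3  219.1] yaw 82.6 open 14.3 t 25.65
540,-40,221,97.7 -> [ 0.789  0.24  -0.006] -0.504 rows 4.0
```

Call:
{"name": "step_arm", "arguments": {"moves": [[[0.2,0.06,0,-0.2,-1],[0.4,0.12,0,-0.4,-1],[0.6,0.18,0,-0.5,-1],[0.79,0.24,0,-0.5,-1],[0.79,0.24,0,-0.5,-1],[0.79,0.24,0,-0.5,-1],[0.79,0.24,0,-0.5,-1]]]}}

```text
clock: 26.52
ee_pos: [539.1, -40.7, 217.5]
tool_rot: [0.659, 0.752, -0.001, -0.001]
ft_force: [-0.5, -0.2, -2.1]
opening: 14.3
grip_force: 78.8
```

```bash
python3 plan.py 636,66.7,220,97.7  636,66.7,180,97.7
```

```text
now [539.1 -40.7 217.5] yaw 97.5 open 14.3 t 26.52
636,66.7,220,97.7 -> [ 0.313  0.367 -0.009] -0.007 rows 2.3
636,66.7,180,97.7 -> [0.313 0.367 0.124] -0.007 rows 0.6
```

Call:
{"name": "step_arm", "arguments": {"moves": [[[0.15,0.18,0,0,-1],[0.313,0.367,0,0,-1],[0.313,0.367,0.05,0,-1],[0.313,0.367,0.12,0,-1],[0.313,0.367,0.12,0,-1],[0.313,0.367,0.12,0,-1]]]}}

```text
clock: 27.28
ee_pos: [636.0, 66.5, 182.4]
tool_rot: [0.659, 0.752, -0.001, -0.0]
ft_force: [0.2, -0.2, -1.3]
opening: 14.1
grip_force: 79.0
```

```bash
python3 plan.py 636,66.7,150.5,97.7; python3 - <<'E'
from look import *
f=cam('scene'); save(f,'scene1.png',(270,100,510,340),2.5)
f=cam('wrist'); p,uu,vv=cloud(f); z=p[...,2]
blobs(f,p,(p[...,0]<720)&(p[...,0]>560)&(z>96)&(z<260),'w')
E
```

```text
now [636.   66.5 182.4] yaw 97.5 open 14.1 t 27.27
636,66.7,150.5,97.7 -> [0.001 0.    0.106] -0.007 rows 0.5
w [324. 385.] 66029 ctr [658.2  62.7] size [ 87.1 154.9] long-axis -29.0 z [146.1 234.6 257.9]
```

View pics/scene1.png

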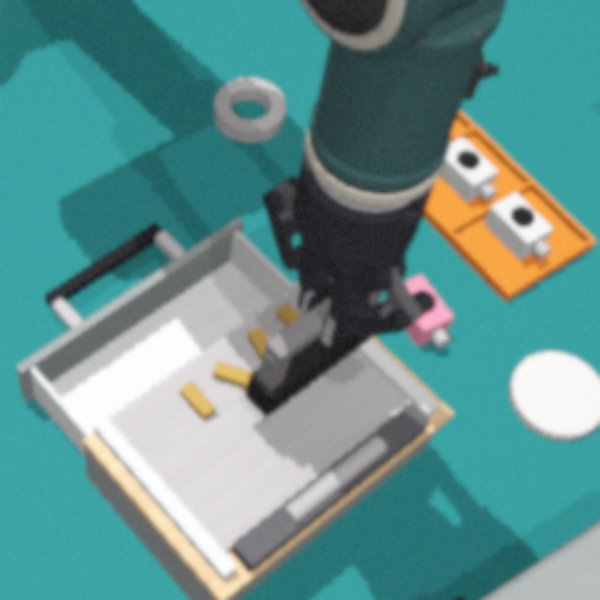

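The scene crop shows the scraper held behind the chips. All four chips are in front of it at crop pixels (197,400), (232,375), (258,342) and (288,316), and the drawer is open. Next I lower it and do the first wipe.

Call:
{"name": "step_arm", "arguments": {"moves": [[[-0.015,0,0,-0.01,-1],[-0.015,0,0.05,-0.01,-1],[-0.015,0,0.09,-0.01,-1],[-0.015,0,0.103,-0.01,-1],[-0.015,0,0.105,-0.01,-1],[-0.015,0,0.105,-0.01,-1]]]}}

```text
clock: 28.12
ee_pos: [637.8, 63.6, 151.4]
tool_rot: [0.657, 0.754, 0.0, 0.0]
ft_force: [-0.4, 0.1, -1.2]
opening: 13.8
grip_force: 79.1
```

```bash
python3 plan.py 548.2,50.9,150.5,97.7
```

```text
now [637.8  63.6 151.4] yaw 97.9 open 13.8 t 28.12
548.2,50.9,150.5,97.7 -> [-0.001 -0.302  0.003] 0.006 rows 1.4
```

Call:
{"name": "step_arm", "arguments": {"moves": [[[0,-0.025,0.002,0,-1],[0,-0.05,0.002,0,-1],[0,-0.08,0.002,0,-1],[0,-0.11,0.002,0,-1],[0,-0.14,0.002,0,-1],[0,-0.17,0.002,0,-1],[0,-0.2,0.002,0,-1],[0,-0.23,0.002,0,-1],[0,-0.26,0.002,0,-1],[0,-0.29,0.002,0,-1],[0,-0.32,0.002,0,-1],[0,-0.32,0.002,0,-1]]]}}

```text
clock: 29.62
ee_pos: [541.7, 50.3, 150.6]
tool_rot: [0.657, 0.754, -0.0, -0.0]
ft_force: [-0.1, -1.0, -2.1]
opening: 14.3
grip_force: 79.1
```

```bash
python3 - <<'E'
from look import *
f=cam('scene'); save(f,'scene2.png',(270,140,470,340),3)
hsv=cv2.cvtColor(f['image'],cv2.COLOR_RGB2HSV);h,s,v=[hsv[...,i].astype(int) for i in range(3)]
p,uu,vv=cloud(f); blobs(f,p,(h>12)&(h<30)&(s>110)&(uu>290)&(uu<440)&(vv>200)&(vv<300),'chip',8)
E
```

```text
chip [364. 226.] 25 ctr [536.7  70.7] size [10.5 40.5] long-axis -54.4 z [20.5 23.4 86.9]
chip [351. 235.] 24 ctr [542.4  34.8] size [10.3 38.8] long-axis -50.9 z [22.5 23.8 85.3]
chip [344. 241.] 17 ctr [535.7  27.3] size [ 6.4 11.7] long-axis -32.5 z [20.9 23.4 25.7]
chip [349. 260.] 71 ctr [605.2 -10.5] size [10.4 27.9] long-axis 8.3 z [87.1 89.4 91. ]
```

View pics/scene2.png

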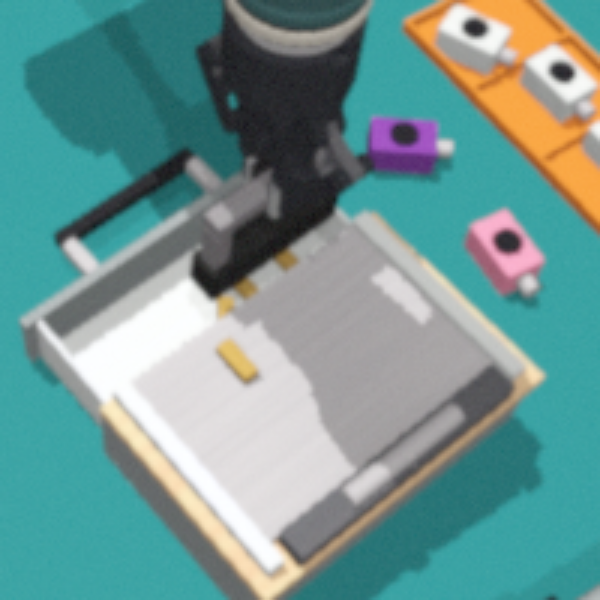

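Three chips are now in the drawer, seen at crop pixels (285,258), (245,287) and (224,305), with z about 23. One remains on the plate at (238,360). Now the second pass.

Call:
{"name": "step_arm", "arguments": {"moves": [[[0,0,-0.1,0,-1],[0,0.1,-0.12,0,-1],[-0.1,0.25,-0.12,0,-1],[-0.24,0.33,-0.12,0,-1],[-0.24,0.33,-0.12,0,-1],[-0.24,0.33,-0.12,0,-1],[-0.24,0.33,-0.05,0,-1],[-0.24,0.33,-0.002,0,-1],[-0.24,0.33,0,0,-1],[-0.24,0.33,0,0,-1]]]}}

```text
clock: 30.92
ee_pos: [649.6, -6.9, 149.5]
tool_rot: [0.657, 0.754, -0.0, -0.001]
ft_force: [-1.2, 0.7, -1.6]
opening: 14.2
grip_force: 80.4
```

Call:
{"name": "step_arm", "arguments": {"moves": [[[0,-0.03,0,0,-1],[0,-0.06,0,0,-1],[0,-0.09,0,0,-1],[0,-0.12,0,0,-1],[0,-0.15,0,0,-1],[0,-0.18,0,0,-1],[0,-0.21,0,0,-1],[0,-0.24,0,0,-1],[0,-0.27,0,0,-1],[0,-0.3,0,0,-1],[0,-0.33,0,0,-1],[0,-0.33,0,0,-1]]]}}

```text
clock: 32.42
ee_pos: [551.6, -21.1, 150.6]
tool_rot: [0.657, 0.754, -0.0, -0.0]
ft_force: [0.2, 0.3, -1.4]
opening: 14.1
grip_force: 80.3
```

```bash
cat > chips.py <<'E'
from look import *
f=cam('scene'); save(f,'scene3.png',(270,140,470,340),3)
hsv=cv2.cvtColor(f['image'],cv2.COLOR_RGB2HSV);h,s,v=[hsv[...,i].astype(int) for i in range(3)]
p,uu,vv=cloud(f); blobs(f,p,(h>12)&(h<30)&(s>110)&(uu>290)&(uu<440)&(vv>200)&(vv<300),'chip',8)
E
python3 chips.py; python3 plan.py 560,-20,250,97.7
```

```text
chip [363. 224.] 41 ctr [566.6  46.4] size [ 18.3 134.8] long-axis -39.4 z [21.4 23.4 25.5]
chip [351. 236.] 22 ctr [543.8  35.1] size [10.1 40.2] long-axis -47.6 z [21.9 23.3 86.1]
chip [344. 241.] 20 ctr [547.4  17.8] size [ 6.8 40. ] long-axis -39.6 z [21.6 23.9 86.1]
chip [327. 253.] 19 ctr [553.9 -26.9] size [ 8.3 35.2] long-axis -31.9 z [22.6 25.  86.7]
now [552.2 -21.  150.8] yaw 97.9 open 14.1 t 32.48
560,-20,250,97.7 -> [-0.     0.026 -0.331] 0.006 rows 1.6
```

```bash
python3 - <<'E'
from look import *
for n in('top','scene'):
    f=cam(n); p,uu,vv=cloud(f); z=p[...,2]
    m=(z>126)&(z<150)&(p[...,0]>470)&(p[...,0]<640)&(p[...,1]<-340)&(p[...,1]>-460)&(f['depth']>0)
    q=p[m]; r=cv2.minAreaRect(q[:,:2].astype(np.float32)); print(n,r)
    sel=q[(q[:,0]<580)]
    a=np.radians(5.7); 
    for it in range(2):
        y=-np.sin(a)*sel[:,0]+np.cos(a)*sel[:,1]; mid=(y.min()+y.max())/2
        res=[]
        for s_ in(sel[y<mid],sel[y>=mid]):
            l=cv2.fitLine(s_[:,:2].astype(np.float32),cv2.DIST_HUBER,0,.01,.01).ravel(); res.append((np.degrees(np.arctan(l[1]/l[0])),l[3]+(552-l[2])*l[1]/l[0],s_[:,0].min(),np.median(s_[:,2])))
        a=np.radians(np.mean([r_[0] for r_ in res]))
    print(np.round(res,1))
    print('max x of blob',q[:,0].max(), 'wide part x start', [round(float(v),1) for v in np.percentile(q[(np.abs(q[:,1]+397)<15),0],[1,50,99])])
E
python3 plan.py 500,-200,270,97.7
```

```text
top ((557.7252197265625, -396.59161376953125), (113.58745574951172, 80.85198974609375), 5.925293445587158)
[[   5.8 -421.8  504.1  133.2]
 [   5.1 -370.2  498.4  133.1]]
max x of blob 615.1713319729463 wide part x start [598.2, 605.2, 613.2]
scene ((558.0565185546875, -396.6858825683594), (114.61907196044922, 79.88072204589844), 6.586406707763672)
[[   6.5 -421.4  503.9  134.5]
 [   6.  -369.2  497.8  134.8]]
max x of blob 616.871643793336 wide part x start [598.8, 609.2, 615.2]
now [552.7 -21.  150.9] yaw 97.9 open 14.6 t 32.58
500,-200,270,97.7 -> [-0.567 -0.256 -0.397] 0.006 rows 3.5
```

Call:
{"name": "step_arm", "arguments": {"moves": [[[0,0,-0.15,0,-1],[0,0,-0.3,0,-1],[-0.2,-0.1,-0.3,0,-1],[-0.4,-0.2,-0.3,0.03,-1],[-0.6,-0.3,-0.3,0.067,-1],[-0.8,-0.4,-0.3,0.067,-1],[-0.95,-0.45,-0.3,0.067,-1],[-0.95,-0.45,-0.3,0.067,-1],[-0.95,-0.45,-0.3,0.067,-1]]]}}

```text
clock: 33.7
ee_pos: [457.7, -322.0, 240.5]
tool_rot: [0.671, 0.742, 0.0, -0.0]
ft_force: [-0.1, 0.3, -0.9]
opening: 13.9
grip_force: 80.3
```

```bash
python3 plan.py 450,-408,235,95.9 450,-408,152,95.9
```

```text
now [ 457.7 -322.   240.5] yaw 95.8 open 13.9 t 33.7
450,-408,235,95.9 -> [-0.283 -0.054  0.018] -0.004 rows 1.4
450,-408,152,95.9 -> [-0.283 -0.054  0.295] -0.004 rows 1.3
```

Call:
{"name": "step_arm", "arguments": {"moves": [[[-0.15,-0.03,0,0,-1],[-0.283,-0.055,0,0,-1],[-0.283,-0.055,0.1,0,-1],[-0.283,-0.055,0.2,0,-1],[-0.283,-0.055,0.292,0,-1],[-0.283,-0.055,0.292,0,-1],[-0.283,-0.055,0.292,0,-1]]]}}

```text
clock: 34.58
ee_pos: [451.2, -407.4, 154.2]
tool_rot: [0.669, 0.743, 0.0, 0.001]
ft_force: [-0.5, -0.1, -1.8]
opening: 14.2
grip_force: 80.3
```

```bash
python3 - <<'E'
from look import *
f=cam('scene'); save(f,'scene4.png',(50,180,290,420),2.5); p,uu,vv=cloud(f); z=p[...,2]
# scraper block (black) and bar (grey): points in front of the hook
R=(p[...,0]>400)&(p[...,0]<495)&(p[...,1]>-480)&(p[...,1]<-340)&(f['depth']>0)
blobs(f,p,R&(z>76)&(z<118),'block'); blobs(f,p,R&(z>148)&(z<172),'bar+fingers')
f=cam('wrist'); p,uu,vv=cloud(f); z=p[...,2]
R=(p[...,0]>400)&(p[...,0]<495)&(p[...,1]>-480)&(p[...,1]<-340)&(f['depth']>0)
blobs(f,p,R&(z>76)&(z<118),'wblock'); blobs(f,p,R&(z>148)&(z<172),'wbar')
E
python3 plan.py 551.8,-397.5,152,95.9 551.8,-397.5,134,95.9
```

```text
block [119. 295.] 779 ctr [ 452.5 -404.8] size [ 26.3 110.9] long-axis -82.8 z [ 88.2 106.  117.7]
bar+fingers [119. 270.] 376 ctr [ 450.2 -386.1] size [31.  64.7] long-axis -68.0 z [152.8 167.  170.2]
bar+fingers [ 82. 290.] 194 ctr [ 455.  -440.8] size [18.2 29.4] long-axis -85.4 z [151.9 167.4 170.1]
wblock [321. 171.] 830 ctr [ 445.9 -359.1] size [15.4 24.2] long-axis 7.0 z [ 90.3 116.8 117.9]
wblock [346. 250.] 193 ctr [ 460.5 -388.8] size [ 1.3 45.3] long-axis -83.7 z [115.9 117.1 117.9]
wbar [321. 307.] 12592 ctr [ 450.5 -401.6] size [39.9 92.7] long-axis -68.6 z [158.6 167.8 169.1]
now [ 451.4 -408.3  155.2] yaw 95.9 open 14.5 t 34.67
551.8,-397.5,152,95.9 -> [0.001 0.337 0.011] 0.001 rows 1.6
551.8,-397.5,134,95.9 -> [0.001 0.337 0.071] 0.001 rows 0.3
```

View pics/scene4.png

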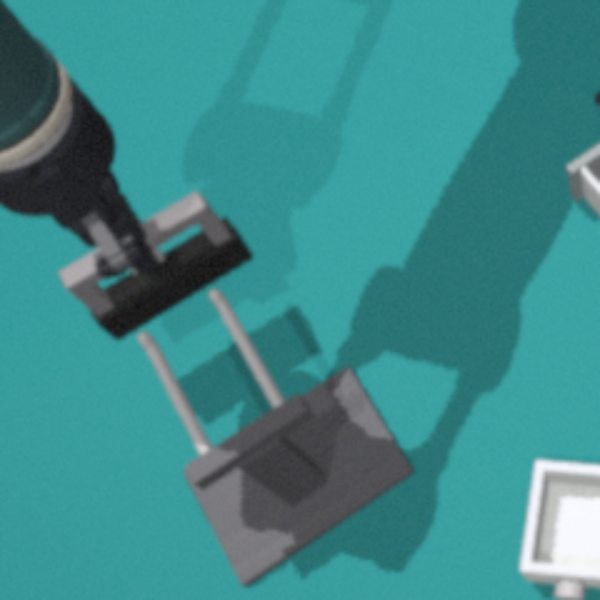

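The scraper is lined up in front of both prongs. The prong tips are at crop pixels (145,335) and (215,292), inside the D opening's span. Sliding it on.

Call:
{"name": "step_arm", "arguments": {"moves": [[[-0.003,0.06,0.008,0,-1],[-0.003,0.12,0.008,0,-1],[-0.003,0.18,0.008,0,-1],[-0.003,0.24,0.008,0,-1],[-0.003,0.3,0.008,0,-1],[-0.003,0.337,0.008,0,-1],[-0.003,0.337,0.008,0,-1],[-0.003,0.337,0.008,0,-1]]]}}

```text
clock: 35.67
ee_pos: [550.1, -398.5, 150.5]
tool_rot: [0.67, 0.742, -0.0, -0.0]
ft_force: [-0.6, -0.2, -1.8]
opening: 14.4
grip_force: 80.3
```

```bash
python3 plan.py 551.8,-397.5,136,95.9
```

```text
now [ 550.1 -398.5  150.5] yaw 95.9 open 14.4 t 35.67
551.8,-397.5,136,95.9 -> [0.003 0.006 0.048] -0.001 rows 0.2
```

Call:
{"name": "step_arm", "arguments": {"moves": [[[0,0,0.02,0,-1],[0,0,0.035,0,-1],[0,0,0.045,0,-1],[0,0,0.045,0,-1],[0,0,0.045,0,-1]]]}}

```text
clock: 36.3
ee_pos: [550.7, -398.6, 137.3]
tool_rot: [0.67, 0.742, 0.0, 0.0]
ft_force: [0.6, -0.4, -1.9]
opening: 14.3
grip_force: 80.3
```

Still no contact. I'll go down in small steps.

Call:
{"name": "step_arm", "arguments": {"moves": [[[0,0,0.005,0,-1],[0,0,0.01,0,-1],[0,0,0.01,0,-1]]]}}

```text
clock: 36.67
ee_pos: [550.8, -398.6, 134.9]
tool_rot: [0.67, 0.742, 0.0, 0.0]
ft_force: [-0.6, 1.7, 2.8]
opening: 13.9
grip_force: 80.7
```

Call:
{"name": "step_arm", "arguments": {"moves": [[[0,0,0.002,0,-0.55],[0,0,0.002,0,-0.4],[0,0,0.002,0,-0.25],[0,0,0.002,0,-0.2],[0,0,0.002,0,-0.2],[0,0,-0.1,0,-0.2],[0,0,-0.25,0,-0.2],[0,0,-0.4,0,-0.3],[0,0,-0.4,0,-0.6]]]}}

```text
clock: 37.8
ee_pos: [553.1, -400.4, 260.5]
tool_rot: [0.67, 0.742, 0.0, 0.005]
ft_force: [-0.0, 0.0, 0.3]
opening: 17.0
grip_force: 0.0
```

```bash
python3 - <<'E'
from look import *
f=cam('top'); save(f,'top2.png'); p,uu,vv=cloud(f); z=p[...,2]
for n in('top','scene'):
    if n=='scene': f=cam('scene'); save(f,'scene5.png',(50,260,250,460),3); p,uu,vv=cloud(f); z=p[...,2]
    R=(p[...,0]>520)&(p[...,0]<585)&(p[...,1]>-470)&(p[...,1]<-320)&(f['depth']>0)
    blobs(f,p,R&(z>142)&(z<156),n+'bar')
E
python3 plan.py 480,-250,250,70 
```

```text
topbar [522. 236.] 437 ctr [ 550.  -396.5] size [ 16.2 101.8] long-axis -83.9 z [145.2 147.6 150.1]
scenebar [132. 327.] 693 ctr [ 551.2 -396.1] size [ 19.  101.5] long-axis -84.0 z [143.5 148.7 150.8]
now [ 550.9 -398.7  254.9] yaw 95.9 open 17.3 t 37.9
480,-250,250,70 -> [ 0.517 -0.184  0.016] 0.862 rows 2.6
```

View pics/scene5.png

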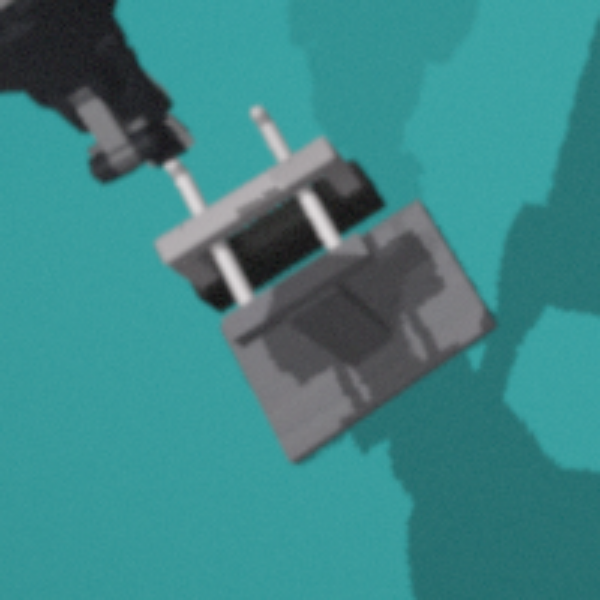

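The scraper hangs on both prongs: the bar runs from (165,245) to (330,150) and the prongs pass through the opening. Now I go to the drawer handle.

Call:
{"name": "step_arm", "arguments": {"moves": [[[0.2,-0.05,0,0,-1],[0.4,-0.12,0,-0.06,-1],[0.6,-0.18,0,-0.06,-1],[0.8,-0.24,0,-0.06,-1],[1.0,-0.3,0,-0.06,-1],[1.0,-0.3,0,-0.06,-1],[1.0,-0.3,0,-0.06,-1],[1.0,-0.3,0,-0.06,-1]]]}}

```text
clock: 38.9
ee_pos: [430.7, -110.2, 253.7]
tool_rot: [0.659, 0.752, -0.0, -0.0]
ft_force: [0.1, 0.2, 0.5]
opening: -0.2
grip_force: 0.0
```

```bash
python3 - <<'E'
from look import *
for n in('scene','top'):
    f=cam(n); p,uu,vv=cloud(f); z=p[...,2]; v=f['image'].max(2)
    blobs(f,p,(v<75)&(z>44)&(z<64)&(p[...,0]>400)&(p[...,0]<480)&(p[...,1]>-80)&(p[...,1]<80),n)
E
python3 chips.py; python3 plan.py 400,-5,250,97.7 400,-5,46,97.7
```

```text
scene [311. 206.] 309 ctr [4.438e+02 3.000e-01] size [ 13.2 116.1] long-axis -82.9 z [51.3 58.7 61.2]
top [316. 290.] 333 ctr [441.6   1.4] size [ 12.3 119.8] long-axis -82.1 z [54.3 57.1 60. ]
chip [363. 225.] 32 ctr [523.   82.8] size [ 8.4 18.3] long-axis 10.4 z [21.3 23.8 25.8]
chip [350. 234.] 38 ctr [527.4  45.3] size [ 9.1 20.3] long-axis 11.4 z [21.1 23.6 25.9]
chip [344. 241.] 14 ctr [538.3  25.6] size [ 6.3 10.1] long-axis -33.4 z [21.8 23.7 25.8]
chip [326. 251.] 35 ctr [537.4 -20. ] size [ 8.4 19.4] long-axis 7.6 z [21.4 23.3 25.3]
now [ 430.7 -110.3  253.9] yaw 97.6 open -0.0 t 39.05
400,-5,250,97.7 -> [ 0.361 -0.055  0.013] -0.004 rows 1.8
400,-5,46,97.7 -> [ 0.361 -0.055  0.693] -0.004 rows 3.3
```

Call:
{"name": "step_arm", "arguments": {"moves": [[[0.2,-0.03,0,0,-1],[0.36,-0.055,0,0,-1],[0.36,-0.055,0.1,0,-1],[0.36,-0.055,0.3,0,-1],[0.36,-0.055,0.5,0,-1],[0.36,-0.055,0.68,0,-1],[0.36,-0.055,0.69,0,-1],[0.36,-0.055,0.69,0,-1]]]}}

```text
clock: 40.05
ee_pos: [400.9, -4.9, 48.3]
tool_rot: [0.658, 0.753, 0.0, 0.0]
ft_force: [0.6, 0.4, 0.0]
opening: 0.0
grip_force: 0.0
```

Call:
{"name": "step_arm", "arguments": {"moves": [[[0,0.03,0,0,-1],[0,0.06,0,0,-1],[0,0.09,0,0,-1],[0,0.12,0,0,-1],[0,0.15,0,0,-1],[0,0.18,0,0,-1],[0,0.21,0,0,-1],[0,0.24,0,0,-1],[0,0.27,0,0,-1],[0,0.3,0,0,-1],[0,0.32,0,0,-1],[0,0.32,0,0,-1]]]}}

```text
clock: 41.55
ee_pos: [496.0, 8.4, 47.4]
tool_rot: [0.658, 0.753, 0.001, 0.001]
ft_force: [0.7, 0.1, 0.6]
opening: 0.1
grip_force: 0.0
```

Call:
{"name": "step_arm", "arguments": {"moves": [[[0,0.02,0,0,-1],[0,0.04,0,0,-1],[0,0.055,0,0,-1],[0,0.065,0,0,-1],[0,0.065,0,0,-1]]]}}

```text
clock: 42.18
ee_pos: [504.1, 9.9, 45.8]
tool_rot: [0.658, 0.753, -0.008, -0.008]
ft_force: [-28.5, -5.8, 25.5]
opening: -0.2
grip_force: 14.8
```

```bash
python3 - <<'E'
from look import *
f=cam('top'); p,uu,vv=cloud(f); z=p[...,2]; v=f['image'].max(2)
blobs(f,p,(v<75)&(z>44)&(z<64)&(p[...,0]>440)&(p[...,0]<580)&(p[...,1]>-80)&(p[...,1]<90),'h')
E
```

Call:
{"name": "step_arm", "arguments": {"moves": [[[0,-0.1,0,0,-1],[0,-0.2,0,0,-1],[0,-0.2,-0.2,0,-1],[0,-0.2,-0.4,0,-1],[0,-0.2,-0.6,0,-1],[0.2,-0.2,-0.6,0,-1],[-0.4,-0.2,-0.6,0,-1],[-0.7,-0.2,-0.6,0,-1],[-0.9,-0.2,-0.6,0,-1],[-0.9,-0.2,-0.6,0,-1],[-0.9,-0.2,-0.6,0,-1]]]}}

```text
clock: 43.6
ee_pos: [489.2, -249.5, 227.7]
tool_rot: [0.658, 0.753, 0.0, 0.001]
ft_force: [1.2, 0.5, -0.3]
opening: -0.4
grip_force: 0.0
```

```bash
python3 sens.py; python3 - <<'E'
from look import *
f=cam('top'); save(f,'top3.png'); p,uu,vv=cloud(f); z=p[...,2]; v=f['image'].max(2)
blobs(f,p,(v<75)&(z>44)&(z<64)&(p[...,0]>440)&(p[...,0]<580)&(p[...,1]>-80)&(p[...,1]<90),'handle')
blobs(f,p,(z>142)&(z<156)&(p[...,0]>520)&(p[...,0]<585)&(p[...,1]<-320)&(p[...,1]>-470),'bar')
f=cam('scene'); p,uu,vv=cloud(f); z=p[...,2]; v=f['image'].max(2)
blobs(f,p,(v<75)&(z>44)&(z<64)&(p[...,0]>440)&(p[...,0]<580)&(p[...,1]>-80)&(p[...,1]<90),'handleS')
print(get_state()['ee_pos'])
E
```

```text
tray [156. 225.] 370 ctr [582.4 355.2] size [33.3 62.2] long-axis 2.8 z [23.5 31.2 34.4]
tray [156. 260.] 375 ctr [506.6 355.2] size [34.9 57.7] long-axis 1.0 z [24.7 31.4 34.7]
tray [168. 292.] 356 ctr [437.1 327. ] size [33.3 62.4] long-axis 23.9 z [24.2 31.3 34.9]
plateS [404. 291.] 364 ctr [713.   38.3] size [14.3 90.3] long-axis -82.4 z [ 96.2 100.3 102.8]
trayS [429. 151.] 316 ctr [436.8 330. ] size [37.3 62.7] long-axis 25.2 z [23.4 33.8 37.1]
trayS [457. 166.] 333 ctr [506.6 356. ] size [35.6 61.7] long-axis 2.4 z [23.8 33.7 36.9]
trayS [478. 189.] 367 ctr [582.2 357.9] size [35.3 62.6] long-axis 2.8 z [23.9 33.7 37.1]
trayS [408. 186.] 208 ctr [489.7 224.3] size [35.2 35.7] long-axis -35.8 z [24.2 30.  32.9]
trayS [437. 218.] 218 ctr [597.1 226. ] size [32.9 42.7] long-axis -1.6 z [26.1 30.2 32.8]
handle [311. 251.] 287 ctr [522.9  13. ] size [ 11.7 118.8] long-axis -83.1 z [54.5 57.2 60.3]
handleS [335. 232.] 257 ctr [525.6  11.3] size [ 11.7 117.5] long-axis -82.9 z [54.5 59.1 61.4]
[ 488.5196787  -248.40011192  227.0106969 ]
```

View pics/top3.png

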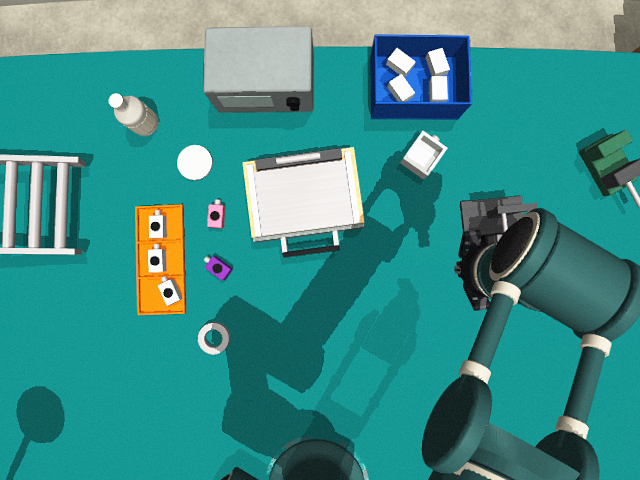

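The drawer is shut and the plate is clear. The third sensor was knocked askew in its bay, at (168,292). I'll check whether it still lies flat.

```bash
python3 - <<'E'
from look import *
for n in('top','scene'):
    acc=[]
    for k in range(3):
        f=cam(n); p,uu,vv=cloud(f); acc.append(p)
    p=np.median(acc,0)
    for c,a in(((425.7-6+3,351.5),2),((431.3,326.2),24.5),((500.6,355.3),2),((576.3,356),2)):
        d=p[...,:2]-c; A=np.radians(a); X=d[...,0]*np.cos(A)+d[...,1]*np.sin(A); Y=-d[...,0]*np.sin(A)+d[...,1]*np.cos(A)
        m=(abs(X)<21)&(abs(Y)<13)&(X**2+Y**2>12.5**2)&(p[...,2]>24)&(p[...,2]<45)
        if m.sum()<20: print(n,c,'none'); continue
        co,*_=np.linalg.lstsq(np.c_[X[m],Y[m],np.ones(m.sum())],p[...,2][m],rcond=None); print(n,c,m.sum(),co.round(3))
E
```

```text
top (422.7, 351.5) none
top (431.3, 326.2) 120 [-1.100e-02 -1.700e-02  3.154e+01]
top (500.6, 355.3) 117 [ 1.0000e-02 -1.1000e-02  3.1342e+01]
top (576.3, 356) 123 [0.0000e+00 2.8000e-02 3.1257e+01]
scene (422.7, 351.5) none
scene (431.3, 326.2) 81 [-0.0000e+00  1.3000e-02  3.4482e+01]
scene (500.6, 355.3) 86 [1.0000e-03 3.9000e-02 3.4112e+01]
scene (576.3, 356) 86 [-1.2000e-02 -5.0000e-03  3.4282e+01]
```

The knocked sensor is flat: same height as the others within 0.3 mm, tilt under 0.03 rad, and well inside the tray limits. One last check on the scraper, then I hand in.

```bash
python3 - <<'E'
from look import *
f=cam('scene'); p,uu,vv=cloud(f); z=p[...,2]
m=(z>138)&(z<156)&(p[...,0]>520)&(p[...,0]<585)&(p[...,1]<-320)&(p[...,1]>-470)
blobs(f,p,m,'bar')
save(f,'scene6.png')
s=get_state(); print(s['clock'],s['ft_force'])
E
```

```text
bar [132. 327.] 761 ctr [ 551.1 -396.3] size [ 17.6 101.8] long-axis -84.0 z [140.5 148.4 150.7]
44.15 [-0.51545314  0.06399031  0.67234522]
```

View pics/scene6.png

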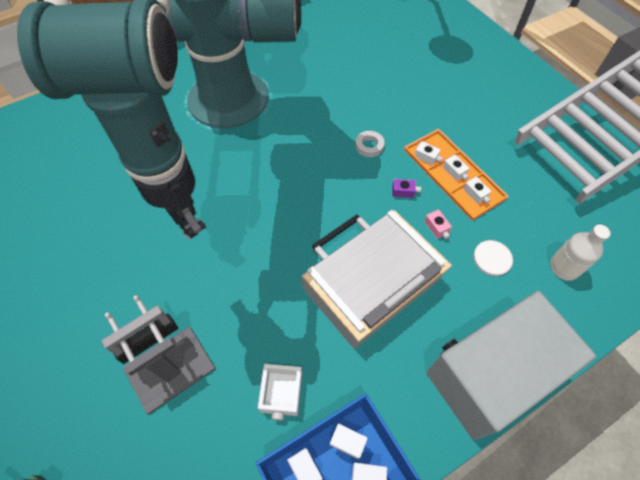

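The scene view shows the scraper hanging at (140,335), the drawer shut at (337,232), three sensors in the tray around (455,168), a bare plate, and the arm clear of everything.

```bash
python3 -c "
from plant import finish_job; print(finish_job())"
```

```text
the job is handed in; nothing more can be done
None
```

I handed the job in at about 44 s, with no verdict returned: the final images show all three sensors flat in the tray (one got knocked askew in its bay), the plate bare, the scraper hanging on both prongs and the drawer shut; all four chips were in the drawer when I last saw it open.

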